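# Load the drying deck, open its air valve and start it with the key

### The job

Start a drying run: first stand every tip box that is out on the worktop flat on the perforated drying deck, wholly on it and side by side (if one is knocked off it later, put it back). Then open the air valve by cranking its blue handwheel anticlockwise (seen from above) until you feel it come up against its stop, and back it off a quarter turn so that it cannot jam. Only after that take the yellow key from its stand, push it fully home in the slot of the key switch and turn it clockwise to the green mark as far as it goes; leave the key in and let go, and do not disturb the glass flask and beaker standing near by.

Things in the scene. Friction and masses are not known exactly. Their poses are not given: they have to be found in the camera images.
- deck: drying deck, a fixed flat aluminium plate with dark air holes, 130 mm (own x) x 350 mm (own y) x 12 mm high, no rim; origin at the centre of its underside, so its top is 12 mm above the origin
- box_0: light-blue pipette-tip box with a light-grey lid (lid fixed shut), 90 mm long (own x) x 66 mm wide (own y) x 76 mm high, straight sides, about 0.11 kg; origin at the centre of its underside, z up. Grasp it across the 66 mm width. May be absent
- box_1: light-blue pipette-tip box with a light-grey lid (lid fixed shut), 90 mm long (own x) x 66 mm wide (own y) x 76 mm high, straight sides, about 0.11 kg; origin at the centre of its underside, z up. Grasp it across the 66 mm width. May be absent
- box_2: light-blue pipette-tip box with a light-grey lid (lid fixed shut), 90 mm long (own x) x 66 mm wide (own y) x 76 mm high, straight sides, about 0.11 kg; origin at the centre of its underside, z up. Grasp it across the 66 mm width. May be absent
- wheel (a joint): angle of the blue valve handwheel in rad; grows anticlockwise seen from above (opening). Turns on a vertical axis, several turns; the opening stop lies roughly 2 to 3.5 turns on from the start, at a reading that is not given: it is felt as the handle going no further. Light friction: about 2 to 3 N at the handle; it stays where it is left
- wheel_center (a point): point on the handwheel's vertical axis, in the plane of its rim (rim 55 mm radius, 11 mm thick; this point is 78 mm above the worktop). Frame turns with the wheel
- handle (a point): middle of the part to grip of the crank handle: an upright black sleeve, 18 mm diameter, 50 mm long (this point is 3 mm above its mid-height and 36 mm above wheel_center), 55 mm from the wheel axis. The sleeve spins freely on its pin, so the gripper need not turn while cranking
- key_stand: fixed white block, 60 x 60 x 50 mm, with a slot in its top in which the key stands; origin at the centre of its underside
- key: yellow-bowed key standing upright in its stand, 78 mm tall, 0.07 kg; origin at the tip (bottom) of its steel blade, z up. Blade 8 mm (own x) x 20 mm (own y), 28 mm long; above it a steel collar 36 mm diameter from z = 28 to 34 mm that rests on the stand (and, when home, on the key switch); above that a flat yellow bow, 12 mm thick (own x) x 42 mm wide (own y), from z = 34 to 78 mm. Grip the bow across its 12 mm thickness. In the stand its tip is 22 mm above the worktop
- key_bow (a point): point in the middle of the key's yellow bow, 58 mm above the tip of the blade; axes as the key's
- switch: fixed grey base of the key switch, 92 x 92 x 22 mm, with a red dot (stopped) and a green dot (running) 60 degrees clockwise of it; origin at the centre of its underside
- slot (a point): centre of the mouth of the slot in the top face of the key switch's steel cylinder (58 mm diameter, top 54 mm above the worktop); turns with the cylinder. Slot 11 mm (own x) x 23 mm (own y), 30 mm deep, chamfered; the key's blade enters with its x along this x (either way round). Fully home the key's tip is 28 mm below this point
- rotor (a joint): angle of the key switch's cylinder in rad: near 0 (up to 0.1) at the start, at the red dot; grows clockwise seen from above to a stop at 1.05 (green dot). Stays where it is left; takes about 0.05 N m. With the play in the slot the key turns up to about 0.15 rad before the cylinder follows
- flask: bystander: conical glass flask with blue rim, 91 mm diameter, 152 mm high; origin at the centre of its underside
- beaker: bystander: glass beaker, 76 mm diameter, 85 mm high; origin at the centre of its underside

How it is judged (in metres and radians):
On the way, in this order (a step that is already met when the one before it is completed fails the run):
1. every box present stands flat and wholly on the drying deck, let go (x of box_0 in the frame of deck between -0.034 and 0.034 m and y of box_0 in the frame of deck between -0.132 and 0.132 m and z of box_0 in the frame of deck between 0.008 and 0.016 m and angle between each of box_0, box_1, box_2's own z axis and vertical below 0.06 rad and linear speed of each of box_0, box_1, box_2 below 0.03 m/s and x of box_1 in the frame of deck between -0.034 and 0.034 m and y of box_1 in the frame of deck between -0.132 and 0.132 m and z of box_1 in the frame of deck between 0.008 and 0.016 m and x of box_2 in the frame of deck between -0.034 and 0.034 m and y of box_2 in the frame of deck between -0.132 and 0.132 m and z of box_2 in the frame of deck between 0.008 and 0.016 m and contact force between the fingers and box_0 below 0.1 N and contact force between the fingers and box_1 below 0.1 N and contact force between the fingers and box_2 below 0.1 N), for 0.2 s.
2. the handwheel is cranked anticlockwise against its opening stop (within 0.1 rad) (value of joint wheel above 25 rad), for 0.2 s.
3. the handwheel is backed off a quarter turn (within 20 degrees) (value of joint wheel between 23.18 and 23.88 rad), for 0.3 s.
4. the key is fully home in the slot of the key switch (horizontal distance between key and slot below 0.005 m and z of key in the frame of slot below -0.022 m and angle between key's own z axis and vertical below 0.12 rad), for 0.2 s.
5. the key switch is turned clockwise to the green mark (all of step 4 and value of joint rotor above 0.92 rad), for 0.2 s.
At the end, for the whole second after the job is handed in: Each box rests flat on the deck, centre within 34 mm (across) and 132 mm (along) of the deck's centre; the handwheel is a quarter turn (+-20 degrees) back from its opening stop; the key is at least 22 mm deep in the key switch, turned past 0.92 rad; all let go (all of step 1 and all of step 3 and all of step 5 and contact force between the fingers and key below 0.1 N and contact force between the fingers and wheel below 0.1 N); the robot touches nothing.
It fails at once if a bystander (flask or beaker) is moved more than 30 mm or tipped over (distance of any of flask, beaker from where it was at the start of the episode above 0.03 m or angle between any of flask, beaker's own z axis and vertical above 0.5 rad).
Of box_0, box_1, box_2 only 2 to 3 are there at a start; the rules pass over those that are not, and their reading is None.
At some moment in a run one of box_0, box_1, box_2 may be knocked a few centimetres aside while the robot is not near it.
It also fails if it takes over 210 s, if anything falls off the work surface, if the arm or the gripper's body presses on something with over 40 N, if the wrist force passes 120 N, or if a joint passes its speed limit or range.

### The arm

A 6-joint arm with a two-finger parallel gripper is mounted at the origin on a cart in front of the work surface, level with it; the furniture and walls round the work are solid. World frame = base frame: x ahead of the robot, y to its left, z up, the work surface at z = 0. Lengths are in mm, angles in rad, forces in N, time in s.
With the tool pointing down it reaches from about 275 to 1000 mm from the base axis. Payload 8.4 kg.
Tool frame: the origin (TCP) lies at the centre of the arm's flange, where the gripper is bolted on; the fingertips stand 173 mm ahead of it and the grasp point (between the pads) lies 155 mm ahead of it; z points along the fingers, y is the direction in which the jaws open and shut (so a half turn about z gives the same grasp; the last joint's range is limited). The gripper opens to 85 mm and grips with 20 to 120 N. Pads are 22 mm wide; open, the fingers measure 114 mm over their backs; the gripper's body (76 mm by 85 mm) begins 54 mm behind the grasp point. The pads swing forward as they close: fully open they stand 13 mm farther back than shut.
Start: joints at [1.263, 0.353, 1.633, -0, 1.155, -0.002], TCP at [188.159, 596.008, 404.681] pointing down, gripper open.
Joint ranges: [-2.63, 2.63], [-0.92, 2.1], [0.06, 2.66], [-1.3, 4.44], [0, 2.69], [-3.02, 3.02]. Speed limits (rad/s): [2.22, 2.22, 2.79, 3.14, 3.14, 3.14].

### API

Orientations are given as [roll, pitch, yaw] about the fixed x, y, z axes, in that order (R = Rz(yaw) Ry(pitch) Rx(roll)).
In Python, from rig import sense, grab_frame, camera_model, sign_off gives the robot as it stands. The module is installed in compiled form; this text tells all that it offers.
- The arm moves only by the tool step_arm, never from a script. Its argument "commands" is a list of rows, each a list of 3 entries, a list of its own where there are three numbers: the shift along the tool's x, y, z in mm, then the turn about the tool's z in rad, then the opening, from 0 (shut) to 1 (fully open). A call has 1 to 20 rows; each row shifts and turns the pose as measured when the row begins, along the tool's axes as they then stand; what a row does not reach is not made up. A row lasts 1/8 s, in which the tool goes at most 62.5 mm and 10.7 degrees, less where a joint would pass 70% of its speed; a pose out of reach is approached as far as the arm can. A call with a gripper value outside its range is refused whole. The fingers move at their own pace and stop on an object; "force" is the grip in N (left out, the last holds). Time passes only in rows, so rows that do not move let the fingers close. It gives the time, the measured TCP pose, the force and the opening at its end, in the units of the state.
- sense(): the state, without advancing time (a new reading comes with each control period).
- grab_frame(name): name is "scene" or "top" or "wrist"; returns the picture (480x640x3 uint8, blue, green, red); there is no depth.
- camera_model(name): a dict with "fx", "fy", "cx", "cy" (pixels), "dist" ([k1, k2, p1, p2, k3] as OpenCV has them; the pictures are not rectified), "R" (3x3) and "t" (3): a world point X has camera coordinates R X + t. Camera axes: x right, y down, z forward; pixel columns grow to the right and rows downward; lengths in mm; the calibration is good to about 2 mm. A picture is of the moment at which its call begins: read the wrist's pose just before it. camera_model takes no time and is no camera call; for the wrist camera it gives the pose at the moment of the call.
- sign_off(): hands the job in, once; it reports no verdict.
The state is a dict: "clock": time; "qpos": joint angles; "qvel": joint speeds; "joint_efforts": joint torques, N m; "eef_pos": TCP position; "tcp_rot": TCP orientation; "contact_force": force on the tool from outside, world axes, zero at the start; "wrist_torque": the same for the moment, N m; "opening": opening from 0.0 (shut) to 1.0 (fully open).
Only numpy, scipy, OpenCV 4.12 (cv2) and the standard library are available. Lean on these libraries where they do the work, as an engineer would, in place of code of your own. Each camera call takes 0.05 s, during which the arm holds its last target. There are 200 camera calls.

## Working session

There is one attempt and no reset: what is moved stays moved. The work goes in short steps, Python scripts to look and compute and a tool call to move; the robot and the scene stay as the last step left them, time stands still between calls to the robot, and variables do not carry over. Pictures are saved under pics/ and viewed, about 12 in all and at most 16, crops included, and the job is handed in when it is done.

Besides the shell and the picture viewer there is one more tool, called after "Request:" as name(argument=value, ...), one argument or row to a line, values as JSON. step_arm: Moves the arm, as the interface text tells. Its arguments: {"type":"object","properties":{"commands":{"type":"array","items":{"type":"array"}},"force":{"type":"number"}},"required":["commands"]}

```bash
mkdir -p pics
cat > h.py <<'E'
import numpy as np,cv2
from rig import sense,grab_frame,camera_model,sign_off
def ray(m,px):
    K=np.array([[m['fx'],0,m['cx']],[0,m['fy'],m['cy']],[0,0,1]])
    p=cv2.undistortPoints(np.array(px,float).reshape(-1,1,2),K,np.array(m['dist'],float)).reshape(-1,2)
    R=np.array(m['R']);t=np.array(m['t'])
    return -R.T@t,(np.c_[p,np.ones(len(p))])@R
def onz(m,px,z):
    c,d=ray(m,px); return c+d*((z-c[2])/d[:,2])[:,None]
def proj(m,X):
    K=np.array([[m['fx'],0,m['cx']],[0,m['fy'],m['cy']],[0,0,1]])
    return cv2.projectPoints(np.array(X,float).reshape(-1,1,3),cv2.Rodrigues(np.array(m['R'],float))[0],np.array(m['t'],float),K,np.array(m['dist'],float))[0].reshape(-1,2)
E
python3 - <<'E'
from h import *
for n in ('top','scene','wrist'):
    m=camera_model(n);f=grab_frame(n);cv2.imwrite(f'pics/{n}0.png',f)
    print(n,np.round(m['fx']),(-np.array(m['R']).T@np.array(m['t'])).round(),np.round(m['R'],2).tolist())
print(sense())
E
```

```text
top 444.0 [ 337.   75. 1334.] [[-0.02, -1.0, -0.01], [-0.98, 0.02, -0.18], [0.18, 0.0, -0.98]]
scene 468.0 [  39. -652.  861.] [[0.81, -0.59, 0.0], [-0.39, -0.53, -0.76], [0.45, 0.61, -0.65]]
wrist 342.0 [125. 615. 372.] [[0.3, 0.95, -0.0], [0.92, -0.29, 0.27], [0.25, -0.08, -0.96]]
{'clock': 0.15, 'qpos': array([ 1.26258581e+00,  3.53495919e-01,  1.63395158e+00,  1.89405069e-06,
        1.15521490e+00, -2.38327887e-03]), 'qvel': array([-0.00076216, -0.00355032, -0.00266612, -0.00101124,  0.00016472,
        0.00096621]), 'joint_efforts': array([-1.59608435e-04, -6.05637288e+01, -3.42337418e+01,  8.31503144e-05,
        6.12608899e-03,  2.60786021e-05]), 'eef_pos': array([188.11229802, 595.83317524, 404.13477877]), 'tcp_rot': array([-3.14052292e+00, -4.28150455e-06,  2.83576465e+00]), 'contact_force': array([-0.94521167,  0.28450974,  0.20906607]), 'wrist_torque': array([-0.00659189, -0.05872183, -0.04442995]), 'opening': 1.000616252769826}
```

View pics/top0.png

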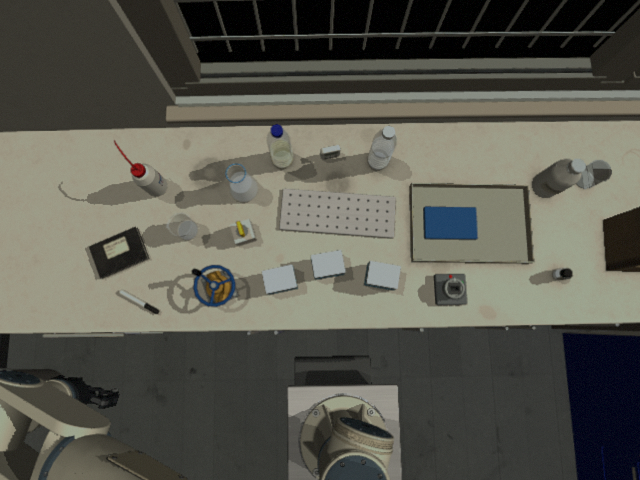

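View pics/scene0.png

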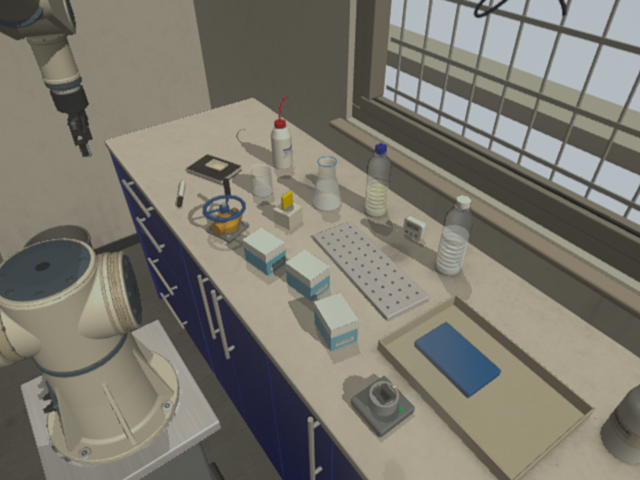

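The top view shows three boxes at (280,279), (328,264) and (383,275), the deck at (338,213), the wheel at (214,286), the key stand at (242,232), the switch at (451,289), the flask at (240,183) and the beaker at (183,227). Next I'll measure these.

Run:
```python
from h import *
f=cv2.imread('pics/top0.png');m=camera_model('top')
hsv=cv2.cvtColor(f,cv2.COLOR_BGR2HSV)
for p in [(280,275),(328,262),(383,273),(310,200),(300,300),(290,222),(350,290)]: print(p,f[p[1],p[0]],hsv[p[1],p[0]])
d=f.astype(int);bl=(d[...,0]-d[...,2])
msk=((bl>-6)&(d[...,1]>150)).astype('uint8')*255
msk=cv2.morphologyEx(msk,cv2.MORPH_CLOSE,np.ones((3,3)))
cs,_=cv2.findContours(msk[170:310,250:420],cv2.RETR_EXTERNAL,cv2.CHAIN_APPROX_NONE,offset=(250,170))
for c in cs:
    if cv2.contourArea(c)<200: continue
    z=76 if cv2.contourArea(c)<2000 else 12
    P=onz(m,c.reshape(-1,2),z)[:,:2].astype('float32')
    (cx,cy),(w,h),a=cv2.minAreaRect(P)
    b=cv2.boxPoints(((cx,cy),(w,h),a));e=b[1]-b[0];e2=b[2]-b[1]
    L=e if np.hypot(*e)>np.hypot(*e2) else e2
    print('rect',z,round(cx),round(cy),round(w),round(h),'long axis deg',np.degrees(np.arctan2(L[1],L[0])).round(1))
def cen(mask,z,n):
    ys,xs=np.nonzero(mask)
    if len(xs): print(n,len(xs),onz(m,[[xs.mean(),ys.mean()]],z).round(),xs.mean(),ys.mean())
H,S,V=hsv[...,0],hsv[...,1],hsv[...,2]
win=np.zeros_like(H,bool)
def W(x0,x1,y0,y1):
    w=np.zeros(H.shape,bool);w[y0:y1,x0:x1]=1;return w
cen((H>100)&(H<125)&(S>120)&W(185,245,260,312),78,'wheel')
cen((V<50)&W(185,212,260,285),136,'handle top')
cen((H>22)&(H<34)&(S>150)&W(225,262,215,250),100,'bow')
cv2.imwrite('pics/crop1.png',cv2.resize(f[165:315,160:480],None,fx=2.5,fy=2.5,interpolation=cv2.INTER_CUBIC))
```

```text
(280, 275) [163 163 155] [ 90  13 163]
(328, 262) [163 163 156] [ 90  11 163]
(383, 273) [162 163 156] [ 86  11 163]
(310, 200) [136 145 148] [ 23  21 148]
(300, 300) [140 161 156] [ 37  33 161]
(290, 222) [132 143 146] [ 24  24 146]
(350, 290) [ 94 108 112] [ 23  41 112]
rect 76 456 176 63 87 long axis deg -78.8
rect 76 463 -122 86 63 long axis deg 78.6
rect 76 497 37 63 88 long axis deg -81.4
wheel 397 [[436. 359.  78.]] 214.13098236775818 286.14357682619647
handle top 50 [[469. 393. 136.]] 197.12 272.86
bow 65 [[597. 284. 100.]] 240.1076923076923 228.6153846153846
```

View pics/crop1.png

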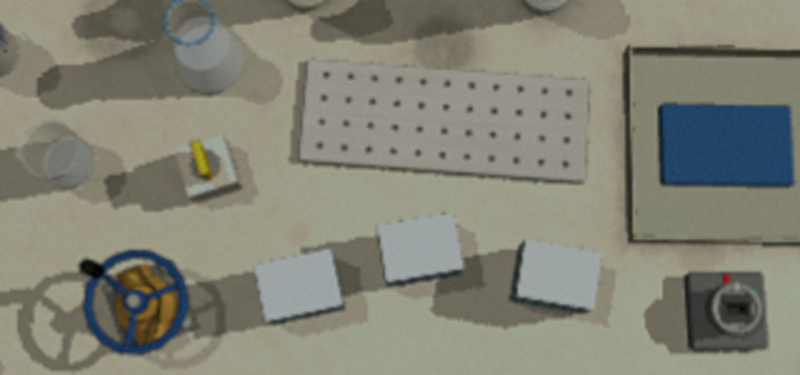

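```bash
cat >> h.py <<'E'
def plan(tx,ty,tz,yawdeg=None,maxmm=55,s=None):
    """rows from the present TCP pose to a TCP target (tool pointing down)"""
    s=s or sense();p=np.array(s['eef_pos']);y=s['tcp_rot'][2]
    goal=y if yawdeg is None else np.radians(yawdeg)
    dy=(goal-y+np.pi/2)%np.pi-np.pi/2   # half turn gives same grasp
    d=np.array([tx,ty,tz])-p
    n=max(int(np.ceil(np.linalg.norm(d)/maxmm)),int(np.ceil(abs(dy)/0.17)),1)
    out=[]
    for i in range(n):
        a=y+dy*i/n;v=d/n
        out.append('[[%.1f,%.1f,%.1f],%.3f]'%(v[0]*np.cos(a)+v[1]*np.sin(a),v[0]*np.sin(a)-v[1]*np.cos(a),-v[2],-dy/n))
    print(n,'rows from',p.round(1),np.degrees(y).round(1));print('\n'.join(out))
    return p+d,y+dy
E
python3 - <<'E'
from h import *
m=camera_model('top')
q=np.array([[306,59],[588,78],[584,179],[300,161]])/2.5+[160,165]
P=onz(m,q,12);print(P.round(),P.mean(0).round())
print(np.degrees(np.arctan2(*(P[0]-P[1])[[1,0]])),np.degrees(np.arctan2(*(P[3]-P[2])[[1,0]])))
plan(456,176,330,101.2)
E
```

```text
[[ 740.  170.   12.]
 [ 709. -178.   12.]
 [ 583. -167.   12.]
 [ 611.  177.   12.]] [661.   0.  12.]
85.03715045932826 85.35004844696931
10 rows from [188.1 595.8 404.1] 162.5
[[-38.2,-32.0,7.4],0.107]
[[-41.4,-27.7,7.4],0.107]
[[-44.1,-23.1,7.4],0.107]
[[-46.3,-18.3,7.4],0.107]
[[-48.0,-13.2,7.4],0.107]
[[-49.1,-8.0,7.4],0.107]
[[-49.7,-2.8,7.4],0.107]
[[-49.7,2.6,7.4],0.107]
[[-49.2,7.9,7.4],0.107]
[[-48.1,13.1,7.4],0.107]
```

Request:
step_arm(
  commands=[
    [[-38, -32, 7.4], 0.107, 1],
    [[-41, -28, 7.4], 0.107, 1],
    [[-44, -23, 7.4], 0.107, 1],
    [[-46, -18, 7.4], 0.107, 1],
    [[-48, -13, 7.4], 0.107, 1],
    [[-49, -8, 7.4], 0.107, 1],
    [[-50, -3, 7.4], 0.107, 1],
    [[-50, 3, 7.4], 0.107, 1],
    [[-49, 8, 7.4], 0.107, 1],
    [[-48, 13, 7.4], 0.107, 1],
  ],
)

```text
clock: 1.4
eef_pos: [455.6, 162.8, 327.4]
tcp_rot: [3.14, -0.0, 1.737]
contact_force: [0.6, 0.3, 0.3]
opening: 1.001
```

Run:
```python
from h import *
m=camera_model('wrist');f=grab_frame('wrist');cv2.imwrite('pics/w1.png',f)
plan(456,176,330,101.2)
```

```text
1 rows from [457.5 159.1 326.6] 99.2
[[16.9,1.2,-3.4],-0.035]
```

View pics/w1.png

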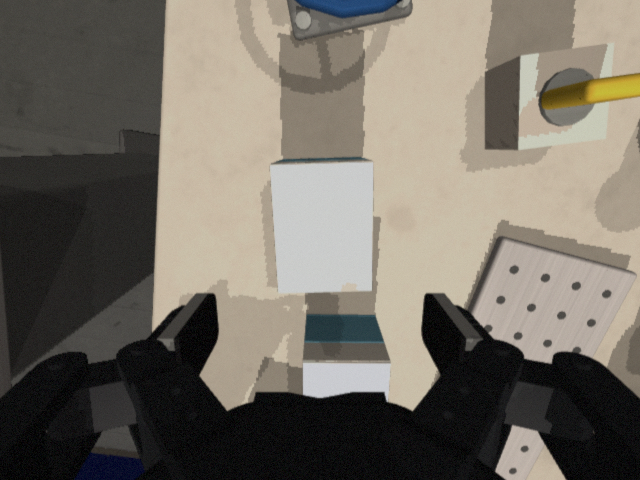

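The wrist view shows the first lid at about (323,226), the key bow at (590,95) and the second lid at the bottom. I'll refine the lid from its corners.

```bash
cat >> h.py <<'E'
def lid(m,f,near,z=76):
    d=f.astype(int)
    msk=((d[...,0]-d[...,2]>-3)&(d[...,1]>150)).astype('uint8')*255
    msk=cv2.morphologyEx(msk,cv2.MORPH_OPEN,np.ones((5,5)))
    cs,_=cv2.findContours(msk,cv2.RETR_EXTERNAL,cv2.CHAIN_APPROX_NONE)
    for c in cs:
        if cv2.contourArea(c)<300: continue
        P=onz(m,c.reshape(-1,2),z)[:,:2].astype('float32')
        r=cv2.minAreaRect(P);b=cv2.boxPoints(r);e=b[1]-b[0];e2=b[2]-b[1]
        L=e if np.hypot(*e)>np.hypot(*e2) else e2
        a=np.degrees(np.arctan2(L[1],L[0]))%180
        if np.hypot(r[0][0]-near[0],r[0][1]-near[1])<120: print('lid',np.round(r[0],1),np.round(r[1]),'long deg',a.round(1))
E
python3 - <<'E'
from h import *
lid(camera_model('wrist'),cv2.imread('pics/w1.png'),(456,176))
plan(456,176,205,101.2)
E
```

```text
lid [459.5 171.9] [64. 86.] long deg 100.9
3 rows from [457.5 159.1 326.6] 99.2
[[5.6,0.4,40.5],-0.012]
[[5.6,0.5,40.5],-0.012]
[[5.6,0.5,40.5],-0.012]
```

Request:
step_arm(
  commands=[
    [[15, 0.5, 10], -0.03, 1],
    [[0, 0, 45], 0, 1],
    [[0, 0, 45], 0, 1],
    [[0, 0, 20], 0, 1],
    [[0, 0, 0], 0, 1],
    [[0, 0, 0], 0, 0.3],
    [[0, 0, 0], 0, 0.3],
    [[0, 0, 0], 0, 0.3],
    [[0, 0, 0], 0, 0.3],
  ],
  force=40,
)

```text
clock: 2.58
eef_pos: [455.7, 178.8, 204.6]
tcp_rot: [3.136, 0.0, 1.77]
contact_force: [0.6, -0.1, -1.7]
opening: 0.769
```

Run:
```python
from h import *
s=sense();print(s['opening'],s['contact_force'])
p=s['eef_pos'];plan(p[0],p[1],320,None)
s['eef_pos'][2]=320
plan(670.5,112.6,320,85.2,s=s)
```

```text
0.7690305749835007 [ 0.59470981 -0.09987063 -1.66626462]
3 rows from [455.7 178.8 204.6] 101.4
[[0.0,0.0,-38.5],-0.000]
[[0.0,0.0,-38.5],-0.000]
[[0.0,0.0,-38.5],-0.000]
5 rows from [455.7 178.8 320. ] 101.4
[[-21.5,39.5,-0.0],0.057]
[[-19.2,40.7,-0.0],0.057]
[[-16.9,41.7,-0.0],0.057]
[[-14.5,42.6,-0.0],0.057]
[[-12.1,43.3,-0.0],0.057]
```

Request:
step_arm(
  commands=[
    [[0, 0, -40], 0, 0.3],
    [[0, 0, -40], 0, 0.3],
    [[0, 0, -36], 0, 0.3],
    [[-21, 39, 0], 0.057, 0.3],
    [[-19, 40, 0], 0.057, 0.3],
    [[-17, 41, 0], 0.057, 0.3],
    [[-14, 42, 0], 0.057, 0.3],
    [[-8, 43, 0], 0.057, 0.3],
    [[0, 0, 0], 0, 0.3],
    [[0, 0, 0], 0, 0.3],
  ],
)

```text
clock: 3.82
eef_pos: [671.8, 112.7, 328.2]
tcp_rot: [3.133, -0.003, 1.475]
contact_force: [-0.2, -0.6, -1.9]
opening: 0.766
```

Run:
```python
from h import *
plan(670.5,115.6,222,85.2)
```

```text
2 rows from [671.8 112.7 328.2] 84.5
[[1.4,-0.8,53.1],-0.006]
[[1.4,-0.8,53.1],-0.006]
```

Request:
step_arm(
  commands=[
    [[1.5, -1, 50], -0.006, 0.3],
    [[1.5, 0, 45], -0.006, 0.3],
    [[0, 0, 10], 0, 0.3],
    [[0, 0, 5], 0, 0.3],
    [[0, 0, 2], 0, 0.3],
    [[0, 0, 0], 0, 0.3],
  ],
)

```text
clock: 4.58
eef_pos: [670.6, 117.6, 219.5]
tcp_rot: [3.128, -0.004, 1.49]
contact_force: [-1.0, 0.1, -1.9]
opening: 0.767
```

Request:
step_arm(
  commands=[
    [[0, 0, 3], 0, 0.3],
    [[0, 0, 0], 0, 0.3],
    [[0, 0, 0], 0, 1],
    [[0, 0, 0], 0, 1],
    [[0, 0, 0], 0, 1],
    [[0, 0, -50], 0, 1],
    [[0, 0, -50], 0, 1],
    [[0, 0, 0], 0, 1],
  ],
)

```text
clock: 5.58
eef_pos: [669.8, 117.3, 320.7]
tcp_rot: [3.126, -0.005, 1.49]
contact_force: [-0.1, -0.6, -0.6]
opening: 0.997
```

Run:
```python
from h import *
print('placed:');lid(camera_model('top'),grab_frame('top'),(670,113),88)
_=plan(497,37,325,98.6)
```

```text
placed:
4 rows from [669.1 117.1 318.4] 85.3
[[-23.5,-41.2,-1.6],-0.058]
[[-21.0,-42.5,-1.6],-0.058]
[[-18.5,-43.7,-1.6],-0.058]
[[-16.0,-44.7,-1.6],-0.058]
```

Request:
step_arm(
  commands=[
    [[-23, -41, 0], -0.058, 1],
    [[-21, -42, 0], -0.058, 1],
    [[-18, -44, 0], -0.058, 1],
    [[-16, -45, 0], -0.058, 1],
    [[0, 0, 0], 0, 1],
    [[0, 0, 0], 0, 1],
  ],
)

```text
clock: 6.38
eef_pos: [489.8, 35.4, 308.9]
tcp_rot: [3.138, -0.001, 1.729]
contact_force: [-0.3, 1.2, 0.7]
opening: 0.996
```

Run:
```python
from h import *
m=camera_model('wrist');f=grab_frame('wrist')
lid(m,f,(497,37))
lid(camera_model('top'),grab_frame('top'),(670,113),88)
_=plan(497,37,205,98.6)
```

```text
lid [497.9  39.3] [64. 79.] long deg 99.0
lid [674.4 116.2] [86. 63.] long deg 85.3
2 rows from [490.   35.6 308.9] 99.1
[[0.1,3.5,51.9],0.004]
[[0.1,3.5,51.9],0.004]
```

Request:
step_arm(
  commands=[
    [[0, 7, 15], 0, 1],
    [[0, 0, 45], 0, 1],
    [[0, 0, 42], 0, 1],
    [[0, 0, 0], 0, 1],
    [[0, 0, 0], 0, 0.3],
    [[0, 0, 0], 0, 0.3],
    [[0, 0, 0], 0, 0.3],
    [[0, 0, 0], 0, 0.3],
    [[0, 0, -40], 0, 0.3],
    [[0, 0, -40], 0, 0.3],
    [[0, 0, -36], 0, 0.3],
    [[0, 0, 0], 0, 0.3],
  ],
)

```text
clock: 7.98
eef_pos: [502.5, 38.4, 325.8]
tcp_rot: [3.129, -0.001, 1.73]
contact_force: [0.4, 0.2, -0.2]
opening: 0.765
```

Run:
```python
from h import *
_=plan(661,0,322,85.2)
```

```text
3 rows from [502.5  38.4 325.8] 99.1
[[-21.0,50.1,1.3],0.081]
[[-16.9,51.7,1.3],0.081]
[[-12.7,52.9,1.3],0.081]
```

Request:
step_arm(
  commands=[
    [[-21, 50, 0], 0.081, 0.3],
    [[-17, 52, 0], 0.081, 0.3],
    [[-13, 53, 0], 0.081, 0.3],
    [[0, 0, 0], 0, 0.3],
    [[0, 0, 0], 0, 0.3],
  ],
)

```text
clock: 8.6
eef_pos: [662.5, -1.7, 322.1]
tcp_rot: [3.135, -0.003, 1.481]
contact_force: [-0.3, -0.3, 0.0]
opening: 0.767
```

Run:
```python
from h import *
_=plan(661,0,219,85.2)
```

```text
2 rows from [662.5  -1.7 322.1] 84.8
[[0.8,-0.8,51.5],-0.003]
[[0.8,-0.8,51.5],-0.003]
```

Request:
step_arm(
  commands=[
    [[1, -1, 50], 0, 0.3],
    [[1, -1, 40], 0, 0.3],
    [[0, 0, 8], 0, 0.3],
    [[0, 0, 3], 0, 0.3],
    [[0, 0, 3], 0, 0.3],
    [[0, 0, 0], 0, 0.3],
  ],
)

```text
clock: 9.35
eef_pos: [658.6, 2.0, 218.7]
tcp_rot: [3.133, -0.004, 1.484]
contact_force: [-0.2, 0.1, -0.5]
opening: 0.766
```

Request:
step_arm(
  commands=[
    [[0, 0, 3], 0, 0.3],
    [[0, 0, 0], 0, 0.3],
    [[0, 0, 0], 0, 1],
    [[0, 0, 0], 0, 1],
    [[0, 0, 0], 0, 1],
    [[0, 0, -50], 0, 1],
    [[0, 0, -50], 0, 1],
    [[0, 0, 0], 0, 1],
  ],
)

```text
clock: 10.35
eef_pos: [658.4, 1.6, 319.7]
tcp_rot: [3.131, -0.004, 1.484]
contact_force: [-0.5, 0.3, 0.2]
opening: 1.006
```

Run:
```python
from h import *
_=plan(463,-122,318,78.6)
```

```text
5 rows from [658.4   1.6 319.7] 85.0
[[-28.0,-36.8,0.3],0.022]
[[-28.8,-36.1,0.3],0.022]
[[-29.6,-35.5,0.3],0.022]
[[-30.4,-34.8,0.3],0.022]
[[-31.2,-34.1,0.3],0.022]
```

Request:
step_arm(
  commands=[
    [[-28, -37, 0], 0.022, 1],
    [[-29, -36, 0], 0.022, 1],
    [[-30, -35, 0], 0.022, 1],
    [[-30, -35, 0], 0.022, 1],
    [[-31, -34, 0], 0.022, 1],
    [[0, 0, 0], 0, 1],
    [[0, 0, 0], 0, 1],
  ],
)

```text
clock: 11.22
eef_pos: [456.1, -124.2, 312.1]
tcp_rot: [3.136, -0.005, 1.371]
contact_force: [0.4, -0.1, -0.6]
opening: 1.003
```

Run:
```python
from h import *
f=grab_frame('top');cv2.imwrite('pics/top1.png',f);m=camera_model('top')
lid(m,f,(463,-122));print('deck');lid(m,f,(661,60),88)
lid(camera_model('wrist'),grab_frame('wrist'),(463,-122))
_=plan(463,-122,205,78.6)
```

```text
deck
lid [6.611e+02 6.000e-01] [86. 63.] long deg 84.8
lid [674.5 116.1] [86. 63.] long deg 85.6
lid [ 464.3 -121.9] [86. 64.] long deg 78.8
2 rows from [ 456.3 -123.9  312.1] 78.6
[[1.6,3.1,53.5],0.000]
[[1.6,3.1,53.5],0.000]
```

Request:
step_arm(
  commands=[
    [[3, 7, 15], 0, 1],
    [[0, 0, 45], 0, 1],
    [[0, 0, 46], 0, 1],
    [[0, 0, 0], 0, 1],
    [[0, 0, 0], 0, 0.3],
    [[0, 0, 0], 0, 0.3],
    [[0, 0, 0], 0, 0.3],
    [[0, 0, 0], 0, 0.3],
    [[0, 0, -40], 0, 0.3],
    [[0, 0, -40], 0, 0.3],
    [[0, 0, -36], 0, 0.3],
    [[0, 0, 0], 0, 0.3],
  ],
)

```text
clock: 12.82
eef_pos: [469.3, -120.5, 325.6]
tcp_rot: [3.125, -0.005, 1.376]
contact_force: [0.2, 0.3, -2.3]
opening: 0.77
```

Run:
```python
from h import *
_=plan(651,-113,322,85.2)
```

```text
4 rows from [ 469.3 -120.5  325.6] 78.8
[[10.6,44.2,0.9],-0.028]
[[9.4,44.5,0.9],-0.028]
[[8.2,44.7,0.9],-0.028]
[[6.9,44.9,0.9],-0.028]
```

Request:
step_arm(
  commands=[
    [[10, 44, 0], -0.028, 0.3],
    [[9, 44, 0], -0.028, 0.3],
    [[8, 44, 0], -0.028, 0.3],
    [[7, 44, 0], -0.028, 0.3],
    [[0, 0, 0], 0, 0.3],
    [[0, 0, 0], 0, 0.3],
  ],
)

```text
clock: 13.58
eef_pos: [650.1, -113.1, 321.8]
tcp_rot: [3.132, -0.004, 1.49]
contact_force: [0.5, 0.4, -0.6]
opening: 0.769
```

Run:
```python
from h import *
_=plan(651,-113,219,85.2)
```

```text
2 rows from [ 650.1 -113.1  321.8] 85.4
[[0.1,0.4,51.4],0.002]
[[0.1,0.4,51.4],0.002]
```

Request:
step_arm(
  commands=[
    [[0, 0, 50], 0, 0.3],
    [[0, 1, 40], 0, 0.3],
    [[0, 0, 8], 0, 0.3],
    [[0, 0, 3], 0, 0.3],
    [[0, 0, 3], 0, 0.3],
    [[0, 0, 0], 0, 0.3],
  ],
)

```text
clock: 14.32
eef_pos: [649.4, -113.6, 218.4]
tcp_rot: [3.13, -0.003, 1.488]
contact_force: [0.2, -0.6, -2.0]
opening: 0.765
```

Release and lift, then head toward the wheel. The wheel centre is about (436,359), with the handle at about (469,393).

Request:
step_arm(
  commands=[
    [[0, 0, 3], 0, 0.3],
    [[0, 0, 0], 0, 0.3],
    [[0, 0, 0], 0, 1],
    [[0, 0, 0], 0, 1],
    [[0, 0, 0], 0, 1],
    [[0, 0, -50], 0, 1],
    [[0, 0, -60], 0, 1],
    [[0, 0, -60], 0, 1],
    [[0, 0, -40], 0, 1],
  ],
)

```text
clock: 15.45
eef_pos: [646.4, -114.0, 429.4]
tcp_rot: [3.134, -0.004, 1.488]
contact_force: [0.3, 0.8, -0.5]
opening: 1.001
```

Run:
```python
from h import *
_=plan(440,280,430,120)
```

```text
9 rows from [ 646.4 -114.   429.4] 85.3
[[41.7,-26.5,-0.1],-0.067]
[[43.4,-23.6,-0.1],-0.067]
[[44.9,-20.6,-0.1],-0.067]
[[46.2,-17.6,-0.1],-0.067]
[[47.3,-14.4,-0.1],-0.067]
[[48.1,-11.2,-0.1],-0.067]
[[48.8,-7.9,-0.1],-0.067]
[[49.2,-4.6,-0.1],-0.067]
[[49.4,-1.3,-0.1],-0.067]
```

Request:
step_arm(
  commands=[
    [[42, -26, 0], -0.067, 1],
    [[43, -24, 0], -0.067, 1],
    [[45, -21, 0], -0.067, 1],
    [[46, -18, 0], -0.067, 1],
    [[47, -14, 0], -0.067, 1],
    [[48, -11, 0], -0.067, 1],
    [[49, -8, 0], -0.067, 1],
    [[49, -5, 0], -0.067, 1],
    [[49, -1, 0], -0.067, 0.5],
    [[0, 0, 0], 0, 0.5],
    [[0, 0, 0], 0, 0.5],
  ],
)

```text
clock: 16.82
eef_pos: [431.7, 288.4, 433.6]
tcp_rot: [3.121, 0.008, 2.11]
contact_force: [0.0, -1.1, -0.4]
opening: 0.5
```

Run:
```python
from h import *
f=grab_frame('top');cv2.imwrite('pics/top2.png',f);m=camera_model('top')
print('deck');lid(m,f,(661,60),88);lid(m,f,(661,-113),88)
m=camera_model('wrist');f=grab_frame('wrist');cv2.imwrite('pics/w2.png',f)
h=cv2.cvtColor(f,cv2.COLOR_BGR2HSV);k=((h[...,0]>100)&(h[...,0]<125)&(h[...,1]>120)).astype('uint8')
cs,_=cv2.findContours(k,cv2.RETR_EXTERNAL,cv2.CHAIN_APPROX_NONE)
c=max(cs,key=cv2.contourArea)
P=onz(m,c.reshape(-1,2),80)[:,:2]
print('rim',cv2.minEnclosingCircle(P.astype('float32')), cv2.fitEllipse(P.astype('float32')))
print(sense()['eef_pos'])
```

```text
deck
lid [6.613e+02 5.000e-01] [86. 63.] long deg 85.1
lid [674.5 116. ] [86. 63.] long deg 85.5
lid [ 652.5 -116.4] [84. 62.] long deg 87.2
lid [6.613e+02 5.000e-01] [86. 63.] long deg 85.1
rim ((440.41595458984375, 359.82763671875), 59.06800842285156) ((440.0967102050781, 359.1686706542969), (114.34424591064453, 116.7660140991211), 48.83259963989258)
[432.03045369 287.8497898  433.60141516]
```

View pics/w2.png

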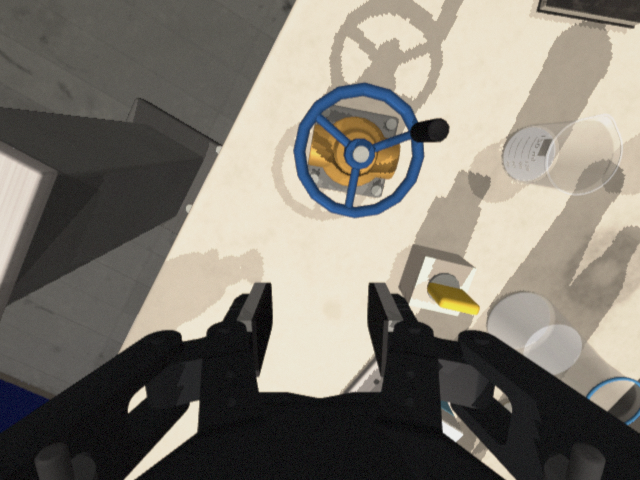

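Run:
```python
from h import *
m=camera_model('wrist');f=cv2.imread('pics/w2.png')
g=f.max(2);k=np.zeros(g.shape,'uint8');k[105:155,405:455]=(g[105:155,405:455]<45);
n,l,st,ce=cv2.connectedComponentsWithStats(k);i=1+np.argmax(st[1:,4]);print(st[i],ce[i])
ys,xs=np.nonzero(l==i)
print('top',onz(m,[[437.5,129]],136),'mass centre',onz(m,[ce[i]],114))
_=plan(490,382,330,120)
```

```text
[410 119  38  23 675] [429.21037037 130.56444444]
top [[474.66853777 401.55522115 136.        ]] mass centre [[475.82131542 401.82245754 114.        ]]
3 rows from [432.  287.8 433.6] 120.8
[[17.1,32.7,34.5],0.005]
[[17.2,32.6,34.5],0.005]
[[17.4,32.5,34.5],0.005]
```

Run:
```python
from h import *
_=plan(475,401.5,350,120,maxmm=40)
```

```text
4 rows from [432.  287.8 433.6] 120.8
[[18.9,23.8,20.9],0.003]
[[19.0,23.7,20.9],0.003]
[[19.1,23.6,20.9],0.003]
[[19.2,23.6,20.9],0.003]
```

Request:
step_arm(
  commands=[
    [[19, 24, 21], 0.003, 0.6],
    [[19, 24, 21], 0.003, 0.6],
    [[19, 24, 21], 0.003, 0.6],
    [[19, 23, 21], 0.003, 0.6],
    [[0, 0, 0], 0, 0.6],
    [[0, 0, 0], 0, 0.6],
  ],
)

```text
clock: 17.68
eef_pos: [484.0, 398.1, 349.4]
tcp_rot: [3.119, 0.009, 2.083]
contact_force: [-0.1, 0.5, 0.8]
opening: 0.599
```

Run:
```python
from h import *
cv2.imwrite('pics/w3.png',grab_frame('wrist'))
_=plan(475,401.5,269,120,maxmm=40)
```

```text
3 rows from [483.9 398.  349.5] 119.3
[[2.5,-2.0,26.8],-0.004]
[[2.5,-2.0,26.8],-0.004]
[[2.5,-2.0,26.8],-0.004]
```

View pics/w3.png

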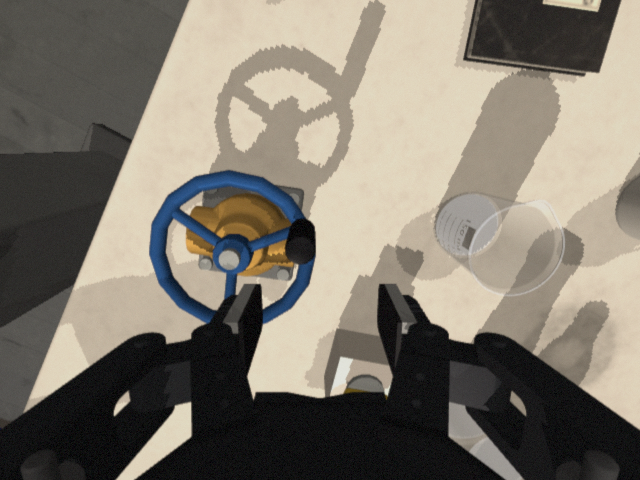

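Run:
```python
from h import *
m=camera_model('wrist')
for X in [(475,401.5,136),(475,401.5,88),(471,401.5,136)]: print(X,proj(m,[X]))
print(onz(m,[[302,246]],136),onz(m,[[302,241]],114),onz(m,[[229,258]],92))
s=sense();p=s['eef_pos'];print(proj(m,[[p[0],p[1],p[2]-155]]))
```

```text
(475, 401.5, 136) [[298.34700647 251.93628261]]
(475, 401.5, 88) [[300.8720332  230.61151863]]
(471, 401.5, 136) [[291.97731975 248.60480265]]
[[475.12727905 405.50341139 136.        ]] [[476.2697574  402.20704544 114.        ]] [[440.60465717 361.30244007  92.        ]]
[[308.50405188 314.61709595]]
```

Request:
step_arm(
  commands=[
    [[8, -4.5, 5], 0, 0.6],
    [[0, 0, 40], 0, 0.6],
    [[0, 0, 34], 0, 0.6],
    [[0, 0, 0], 0, 0.6],
    [[0, 0, 0], 0, 0.6],
  ],
)

```text
clock: 18.35
eef_pos: [477.0, 402.1, 273.3]
tcp_rot: [3.113, 0.007, 2.08]
contact_force: [1.1, -0.1, 0.2]
opening: 0.601
```

Run:
```python
from h import *
print(sense()['contact_force'])
_=plan(476,403,269,120,maxmm=40)
```

```text
[ 1.09866455 -0.08040816  0.2381828 ]
1 rows from [477.  402.1 273.3] 119.2
[[1.3,-0.4,4.3],-0.014]
```

Request:
step_arm(
  commands=[
    [[1, 0, 4], 0, 0.6],
    [[0, 0, 0], 0, 0.1],
    [[0, 0, 0], 0, 0.1],
    [[0, 0, 0], 0, 0.1],
    [[0, 0, 0], 0, 0.1],
    [[0, 0, 0], 0, 0.1],
  ],
  force=30,
)

```text
clock: 19.1
eef_pos: [474.5, 401.5, 272.1]
tcp_rot: [3.12, 0.008, 2.08]
contact_force: [0.7, 0.1, -3.6]
opening: 0.199
```

```bash
cat >> h.py <<'E'
C=np.array([440.5,360.])
def crank(n=10,da=0.33,r=55.5,z=268):
    s=sense();p=np.array(s['eef_pos']);y=s['tcp_rot'][2];v=p[:2]-C
    a0=np.arctan2(v[1],v[0]);print('ang',a0.round(3),'r',np.hypot(*v).round(1),'z',p[2].round(1),'open',round(s['opening'],3),'F',np.round(s['contact_force'],1),'yaw',y.round(3),'t',s['clock'],'q',np.round(s['qpos'],2))
    q=p[:2];out=[]
    for i in range(n):
        g=C+r*np.array([np.cos(a0+da*(i+1)),np.sin(a0+da*(i+1))]);d=g-q;q=g
        out.append('[[%.1f,%.1f,%.1f],0,0.1]'%(d[0]*np.cos(y)+d[1]*np.sin(y),d[0]*np.sin(y)-d[1]*np.cos(y),(p[2]-z)/n))
    print(','.join(out))
E
python3 - <<'E'
from h import *
crank()
E
```

```text
ang 0.885 r 53.6 z 272.1 open 0.199 F [ 0.7  0.1 -3.6] yaw 2.08 t 19.1 q [ 0.7   0.49  1.75 -0.02  0.88  0.2 ]
[[16.3,-7.6,0.4],0,0.1],[[11.7,-13.9,0.4],0,0.1],[[6.6,-17.0,0.4],0,0.1],[[0.7,-18.2,0.4],0,0.1],[[-5.2,-17.5,0.4],0,0.1],[[-10.6,-14.8,0.4],0,0.1],[[-14.8,-10.6,0.4],0,0.1],[[-17.5,-5.2,0.4],0,0.1],[[-18.2,0.7,0.4],0,0.1],[[-17.0,6.6,0.4],0,0.1]
```

Request:
step_arm(
  commands=[
    [[16, -7.6, 0], 0, 0.1],
    [[11.7, -13.9, 0], 0, 0.1],
    [[6.6, -17, 0], 0, 0.1],
    [[0.7, -18.2, 0], 0, 0.1],
    [[-5.2, -17.5, 0], 0, 0.1],
    [[-10.6, -14.8, 0], 0, 0.1],
    [[0, 0, 0], 0, 0.1],
  ],
)

```text
clock: 19.98
eef_pos: [386.9, 394.8, 272.3]
tcp_rot: [3.082, -0.028, 2.074]
contact_force: [6.4, -10.3, -7.4]
opening: 0.199
```

Run:
```python
from h import *
crank(12,z=270)
```

```text
ang 2.566 r 63.9 z 272.3 open 0.199 F [  6.4 -10.3  -7.4] yaw 2.074 t 19.975 q [0.79 0.39 1.92 0.01 0.76 0.28]
[[-18.5,-10.5,0.2],0,0.1],[[-15.2,-10.0,0.2],0,0.1],[[-17.6,-4.6,0.2],0,0.1],[[-18.2,1.4,0.2],0,0.1],[[-16.7,7.2,0.2],0,0.1],[[-13.5,12.2,0.2],0,0.1],[[-8.8,16.0,0.2],0,0.1],[[-3.2,18.0,0.2],0,0.1],[[2.8,18.0,0.2],0,0.1],[[8.5,16.1,0.2],0,0.1],[[13.3,12.5,0.2],0,0.1],[[16.6,7.5,0.2],0,0.1]
```

```bash
cat >> h.py <<'E'
def gp():
    s=sense();R=cv2.Rodrigues(np.zeros(3))[0]
    from scipy.spatial.transform import Rotation as Ro
    R=Ro.from_euler('xyz',s['tcp_rot']).as_matrix()
    g=np.array(s['eef_pos'])+155*R[:,2];v=g[:2]-C
    print('grasp',g.round(1),'r',np.hypot(*v).round(1),'ang',np.arctan2(v[1],v[0]).round(3),'tilt xy',R[:2,2].round(3))
E
python3 - <<'E'
from h import *
gp();crank(20,da=0.16,z=272)
E
```

```text
grasp [393.  403.  117.7] r 64.1 ang 2.405 tilt xy [0.039 0.053]
ang 2.566 r 63.9 z 272.3 open 0.199 F [  6.4 -10.3  -7.4] yaw 2.074 t 19.975 q [0.79 0.39 1.92 0.01 0.76 0.28]
[[-12.2,-3.5,0.0],0,0.1],[[-5.9,-6.6,0.0],0,0.1],[[-6.9,-5.6,0.0],0,0.1],[[-7.7,-4.4,0.0],0,0.1],[[-8.3,-3.1,0.0],0,0.1],[[-8.7,-1.8,0.0],0,0.1],[[-8.9,-0.3,0.0],0,0.1],[[-8.8,1.1,0.0],0,0.1],[[-8.5,2.5,0.0],0,0.1],[[-8.0,3.8,0.0],0,0.1],[[-7.3,5.0,0.0],0,0.1],[[-6.4,6.1,0.0],0,0.1],[[-5.4,7.1,0.0],0,0.1],[[-4.2,7.8,0.0],0,0.1],[[-2.9,8.4,0.0],0,0.1],[[-1.5,8.7,0.0],0,0.1],[[-0.1,8.9,0.0],0,0.1],[[1.3,8.8,0.0],0,0.1],[[2.7,8.4,0.0],0,0.1],[[4.0,7.9,0.0],0,0.1]
```

Request:
step_arm(
  commands=[
    [[0, 0, 0], 0, 0.35],
    [[-4, 0, 0], 0, 0.35],
    [[-4, 0, 0], 0, 0.35],
    [[0, 0, 0], 0, 0.35],
  ],
)

```text
clock: 20.48
eef_pos: [392.4, 387.9, 273.1]
tcp_rot: [3.078, -0.028, 2.074]
contact_force: [0.2, 0.0, 0.0]
opening: 0.348
```

Run:
```python
from h import *
gp();crank(2,da=0.16,z=272);cv2.imwrite('pics/w4.png',grab_frame('wrist'))
```

```text
grasp [399.  396.5 118.5] r 55.2 ang 2.42 tilt xy [0.042 0.055]
ang 2.615 r 55.6 z 273.1 open 0.348 F [0.2 0.  0. ] yaw 2.074 t 20.475 q [0.77 0.39 1.92 0.01 0.76 0.26]
[[-5.2,-7.2,0.5],0,0.1],[[-6.2,-6.3,0.5],0,0.1]
```

View pics/w4.png

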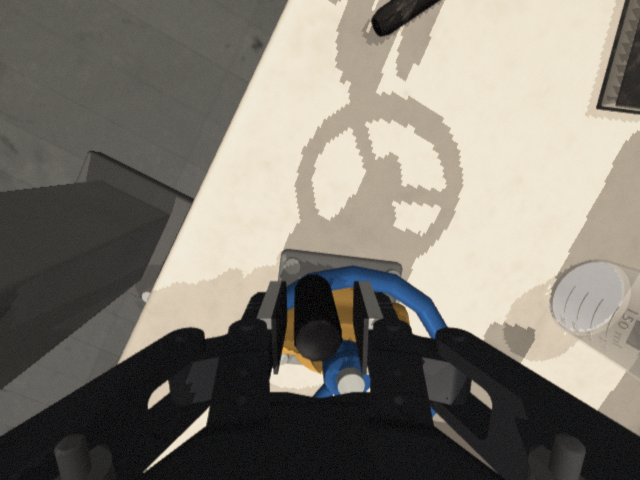

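The wrist view shows the handle top at (317,338), between the pads but tilted slightly. I'll crank in smaller steps and track the grasp point rather than the TCP.

```bash
cat >> h.py <<'E'
from scipy.spatial.transform import Rotation as Ro
def crank(n=10,da=0.16,r=55.,z=116,op=0.1):
    s=sense();R=Ro.from_euler('xyz',s['tcp_rot']).as_matrix();p=np.array(s['eef_pos'])+155*R[:,2];v=p[:2]-C
    a0=np.arctan2(v[1],v[0]);print('ang',a0.round(3),'r',np.hypot(*v).round(1),'z',p[2].round(1),'tilt',R[:2,2].round(3),'open',round(s['opening'],3),'F',np.round(s['contact_force'],1),'yaw',round(s['tcp_rot'][2],3),'t',s['clock'])
    q=p;out=[]
    for i in range(n):
        g=np.array([*(C+r*np.array([np.cos(a0+da*(i+1)),np.sin(a0+da*(i+1))])),p[2]+(z-p[2])*(i+1)/n]);d=R.T@(g-q);q=g
        out.append('[[%.1f,%.1f,%.1f],0,%g]'%(*d,op))
    print(','.join(out))
E
python3 - <<'E'
from h import *
crank(12)
E
```

```text
ang 2.419 r 55.4 z 118.5 tilt [0.043 0.055] open 0.352 F [-0.2 -0.4  0.2] yaw 2.074 t 20.525
[[-4.0,-7.9,-0.4],0,0.1],[[-4.9,-7.3,-0.4],0,0.1],[[-6.0,-6.5,-0.4],0,0.1],[[-6.9,-5.4,-0.3],0,0.1],[[-7.7,-4.2,-0.3],0,0.1],[[-8.3,-3.0,-0.2],0,0.1],[[-8.6,-1.6,-0.1],0,0.1],[[-8.8,-0.2,-0.1],0,0.1],[[-8.7,1.2,0.0],0,0.1],[[-8.4,2.5,0.1],0,0.1],[[-7.9,3.9,0.2],0,0.1],[[-7.2,5.1,0.3],0,0.1]
```

Request:
step_arm(
  commands=[
    [[0, 0, 0], 0, 0.1],
    [[0, 0, 0], 0, 0.1],
    [[0, 0, 0], 0, 0.1],
    [[-4, -7.9, 0], 0, 0.1],
    [[-4.9, -7.3, 0], 0, 0.1],
    [[-6, -6.5, 0], 0, 0.1],
    [[-6.9, -5.4, 0], 0, 0.1],
    [[-7.7, -4.2, 0], 0, 0.1],
    [[-8.3, -3, 0], 0, 0.1],
    [[-8.6, -1.6, 0], 0, 0.1],
    [[-8.8, -0.2, 0], 0, 0.1],
    [[-8.7, 1.2, 0], 0, 0.1],
    [[-8.4, 2.5, 0], 0, 0.1],
    [[-7.9, 3.9, 0], 0, 0.1],
    [[-7.2, 5.1, 0], 0, 0.1],
  ],
)

```text
clock: 22.4
eef_pos: [409.4, 300.0, 273.1]
tcp_rot: [3.078, -0.039, 2.072]
contact_force: [-2.9, 0.7, 4.1]
opening: 0.209
```

Run:
```python
from h import *
crank(12)
```

```text
ang -2.041 r 56.1 z 118.5 tilt [0.037 0.064] open 0.209 F [-2.9  0.7  4.1] yaw 2.072 t 22.4
[[-6.2,6.4,0.4],0,0.1],[[-5.9,6.5,0.4],0,0.1],[[-4.8,7.4,0.5],0,0.1],[[-3.5,8.0,0.6],0,0.1],[[-2.2,8.5,0.7],0,0.1],[[-0.8,8.7,0.7],0,0.1],[[0.6,8.7,0.8],0,0.1],[[2.0,8.5,0.8],0,0.1],[[3.3,8.1,0.8],0,0.1],[[4.6,7.5,0.9],0,0.1],[[5.7,6.6,0.8],0,0.1],[[6.7,5.6,0.8],0,0.1]
```

Run:
```python
from h import *
crank(20,da=0.18)
```

```text
ang -2.041 r 56.1 z 118.5 tilt [0.037 0.064] open 0.209 F [-2.9  0.7  4.1] yaw 2.072 t 22.4
[[-7.0,7.2,0.3],0,0.1],[[-6.4,7.5,0.4],0,0.1],[[-4.9,8.6,0.5],0,0.1],[[-3.3,9.3,0.6],0,0.1],[[-1.6,9.7,0.7],0,0.1],[[0.2,9.9,0.8],0,0.1],[[1.9,9.7,0.8],0,0.1],[[3.6,9.2,0.8],0,0.1],[[5.2,8.3,0.9],0,0.1],[[6.6,7.3,0.8],0,0.1],[[7.8,6.0,0.8],0,0.1],[[8.8,4.5,0.7],0,0.1],[[9.5,2.8,0.7],0,0.1],[[9.8,1.1,0.6],0,0.1],[[9.9,-0.7,0.5],0,0.1],[[9.6,-2.4,0.3],0,0.1],[[9.0,-4.1,0.2],0,0.1],[[8.1,-5.7,0.1],0,0.1],[[7.0,-7.0,-0.0],0,0.1],[[5.6,-8.1,-0.2],0,0.1]
```

Request:
step_arm(
  commands=[
    [[-7, 7.2, 0], 0, 0.1],
    [[-6.4, 7.5, 0.4], 0, 0.1],
    [[-4.9, 8.6, 0.5], 0, 0.1],
    [[-3.3, 9.3, 0.6], 0, 0.1],
    [[-1.6, 9.7, 0.7], 0, 0.1],
    [[0.2, 9.9, 0.8], 0, 0.1],
    [[1.9, 9.7, 0.8], 0, 0.1],
    [[3.6, 9.2, 0.8], 0, 0.1],
    [[5.2, 8.3, 0.9], 0, 0.1],
    [[6.6, 7.3, 0.8], 0, 0.1],
    [[7.8, 6, 0.8], 0, 0.1],
    [[8.8, 4.5, 0.7], 0, 0.1],
    [[9.5, 2.8, 0.7], 0, 0.1],
    [[9.8, 1.1, 0.6], 0, 0.1],
    [[9.9, -0.7, 0.5], 0, 0.1],
    [[9.6, -2.4, 0.3], 0, 0.1],
    [[9, -4.1, 0.2], 0, 0.1],
    [[8.1, -5.7, 0.1], 0, 0.1],
  ],
)

```text
clock: 24.65
eef_pos: [457.6, 401.2, 273.3]
tcp_rot: [3.093, -0.037, 2.072]
contact_force: [2.2, -2.4, 3.8]
opening: 0.203
```

Run:
```python
from h import *
crank(20,da=0.18,z=118)
```

```text
ang 1.174 r 54.1 z 118.6 tilt [0.025 0.056] open 0.203 F [ 2.2 -2.4  3.8] yaw 2.072 t 24.65
[[7.7,-6.2,0.0],0,0.1],[[5.8,-8.0,-0.1],0,0.1],[[4.3,-8.9,-0.2],0,0.1],[[2.6,-9.5,-0.3],0,0.1],[[0.9,-9.8,-0.4],0,0.1],[[-0.9,-9.8,-0.5],0,0.1],[[-2.7,-9.5,-0.5],0,0.1],[[-4.3,-8.9,-0.6],0,0.1],[[-5.8,-8.0,-0.6],0,0.1],[[-7.2,-6.8,-0.6],0,0.1],[[-8.3,-5.4,-0.5],0,0.1],[[-9.1,-3.8,-0.5],0,0.1],[[-9.6,-2.1,-0.4],0,0.1],[[-9.9,-0.4,-0.4],0,0.1],[[-9.8,1.4,-0.3],0,0.1],[[-9.4,3.1,-0.2],0,0.1],[[-8.7,4.8,-0.1],0,0.1],[[-7.7,6.2,0.0],0,0.1],[[-6.4,7.5,0.2],0,0.1],[[-5.0,8.5,0.3],0,0.1]
```

Request:
step_arm(
  commands=[
    [[7.7, -6.2, 0], 0, 0.1],
    [[5.8, -8, -0.1], 0, 0.1],
    [[4.3, -8.9, -0.2], 0, 0.1],
    [[2.6, -9.5, -0.3], 0, 0.1],
    [[0.9, -9.8, -0.4], 0, 0.1],
    [[-0.9, -9.8, -0.5], 0, 0.1],
    [[-2.7, -9.5, -0.5], 0, 0.1],
    [[-4.3, -8.9, -0.6], 0, 0.1],
    [[-5.8, -8, -0.6], 0, 0.1],
    [[-7.2, -6.8, -0.6], 0, 0.1],
    [[-8.3, -5.4, -0.5], 0, 0.1],
    [[-9.1, -3.8, -0.5], 0, 0.1],
    [[-9.6, -2.1, -0.4], 0, 0.1],
    [[-9.9, -0.4, -0.4], 0, 0.1],
    [[-9.8, 1.4, -0.3], 0, 0.1],
    [[-9.4, 3.1, -0.2], 0, 0.1],
    [[-8.7, 4.8, -0.1], 0, 0.1],
    [[-7.7, 6.2, 0], 0, 0.1],
  ],
)

```text
clock: 26.9
eef_pos: [419.4, 295.7, 273.2]
tcp_rot: [3.08, -0.042, 2.072]
contact_force: [-0.6, 10.7, -2.5]
opening: 0.204
```

Run:
```python
from h import *
crank(20,da=0.18,z=118)
```

```text
ang -1.857 r 56.4 z 118.6 tilt [0.034 0.066] open 0.204 F [-0.6 10.7 -2.5] yaw 2.072 t 26.9
[[-5.4,8.5,0.3],0,0.1],[[-4.9,8.6,0.4],0,0.1],[[-3.3,9.3,0.5],0,0.1],[[-1.5,9.7,0.6],0,0.1],[[0.2,9.9,0.6],0,0.1],[[2.0,9.7,0.7],0,0.1],[[3.7,9.1,0.7],0,0.1],[[5.3,8.3,0.8],0,0.1],[[6.7,7.2,0.8],0,0.1],[[7.9,5.9,0.7],0,0.1],[[8.8,4.4,0.7],0,0.1],[[9.5,2.8,0.6],0,0.1],[[9.8,1.0,0.5],0,0.1],[[9.9,-0.7,0.4],0,0.1],[[9.6,-2.5,0.3],0,0.1],[[9.0,-4.2,0.2],0,0.1],[[8.1,-5.7,0.0],0,0.1],[[6.9,-7.0,-0.1],0,0.1],[[5.6,-8.2,-0.2],0,0.1],[[4.0,-9.0,-0.4],0,0.1]
```

Request:
step_arm(
  commands=[
    [[-5.4, 8.5, 0.3], 0, 0.1],
    [[-4.9, 8.6, 0.4], 0, 0.1],
    [[-3.3, 9.3, 0.5], 0, 0.1],
    [[-1.5, 9.7, 0.6], 0, 0.1],
    [[0.2, 9.9, 0.6], 0, 0.1],
    [[2, 9.7, 0.7], 0, 0.1],
    [[3.7, 9.1, 0.7], 0, 0.1],
    [[5.3, 8.3, 0.8], 0, 0.1],
    [[6.7, 7.2, 0.8], 0, 0.1],
    [[7.9, 5.9, 0.7], 0, 0.1],
    [[8.8, 4.4, 0.7], 0, 0.1],
    [[9.5, 2.8, 0.6], 0, 0.1],
    [[9.8, 1, 0.5], 0, 0.1],
    [[9.9, -0.7, 0.4], 0, 0.1],
  ],
)

```text
clock: 28.65
eef_pos: [483.6, 377.9, 273.4]
tcp_rot: [3.095, -0.04, 2.068]
contact_force: [5.4, 0.2, 0.5]
opening: 0.206
```

Run:
```python
from h import *
crank(10,da=0.16,z=118)
```

```text
ang 0.522 r 53.7 z 118.7 tilt [0.022 0.057] open 0.206 F [5.4 0.2 0.5] yaw 2.068 t 28.65
[[8.8,0.4,0.4],0,0.1],[[8.5,-2.3,0.3],0,0.1],[[8.0,-3.6,0.2],0,0.1],[[7.3,-4.9,0.1],0,0.1],[[6.5,-6.0,0.0],0,0.1],[[5.4,-6.9,-0.0],0,0.1],[[4.3,-7.7,-0.1],0,0.1],[[3.0,-8.3,-0.2],0,0.1],[[1.6,-8.6,-0.3],0,0.1],[[0.2,-8.8,-0.3],0,0.1]
```

Request:
step_arm(
  commands=[
    [[8.8, 0.4, 0.4], 0, 0.1],
    [[8.5, -2.3, 0.3], 0, 0.1],
    [[8, -3.6, 0.2], 0, 0.1],
    [[7.3, -4.9, 0.1], 0, 0.1],
    [[6.5, -6, 0], 0, 0.1],
    [[5.4, -6.9, 0], 0, 0.1],
    [[4.3, -7.7, -0.1], 0, 0.1],
    [[3, -8.3, -0.2], 0, 0.1],
    [[1.6, -8.6, -0.3], 0, 0.1],
    [[0.2, -8.8, -0.3], 0, 0.1],
  ],
)

```text
clock: 29.9
eef_pos: [404.7, 397.0, 273.3]
tcp_rot: [3.097, -0.035, 2.069]
contact_force: [7.8, -6.2, 4.7]
opening: 0.2
```

Run:
```python
from h import *
crank(10,da=0.16,z=118)
```

```text
ang 2.194 r 55.5 z 118.6 tilt [0.022 0.052] open 0.2 F [ 7.8 -6.2  4.7] yaw 2.069 t 29.9
[[-2.3,-8.5,-0.4],0,0.1],[[-3.1,-8.2,-0.4],0,0.1],[[-4.4,-7.6,-0.4],0,0.1],[[-5.6,-6.8,-0.4],0,0.1],[[-6.6,-5.8,-0.4],0,0.1],[[-7.4,-4.7,-0.4],0,0.1],[[-8.1,-3.5,-0.4],0,0.1],[[-8.5,-2.1,-0.3],0,0.1],[[-8.8,-0.7,-0.3],0,0.1],[[-8.8,0.7,-0.2],0,0.1]
```

Request:
step_arm(
  commands=[
    [[-2.3, -8.5, -0.4], 0, 0.1],
    [[-3.1, -8.2, -0.4], 0, 0.1],
    [[-4.4, -7.6, -0.4], 0, 0.1],
    [[-5.6, -6.8, -0.4], 0, 0.1],
    [[-6.6, -5.8, -0.4], 0, 0.1],
    [[-7.4, -4.7, -0.4], 0, 0.1],
    [[-8.1, -3.5, -0.4], 0, 0.1],
    [[-8.5, -2.1, -0.3], 0, 0.1],
    [[-8.8, -0.7, -0.3], 0, 0.1],
    [[-8.8, 0.7, -0.2], 0, 0.1],
  ],
)

```text
clock: 31.15
eef_pos: [392.8, 315.3, 273.3]
tcp_rot: [3.091, -0.039, 2.069]
contact_force: [3.2, 6.5, 1.9]
opening: 0.203
```

Run:
```python
from h import *
crank(10,da=0.16,z=118)
```

```text
ang -2.458 r 56.4 z 118.6 tilt [0.025 0.058] open 0.203 F [3.2 6.5 1.9] yaw 2.069 t 31.15
[[-8.2,3.7,-0.1],0,0.1],[[-8.0,3.6,-0.1],0,0.1],[[-7.3,4.9,0.0],0,0.1],[[-6.5,6.0,0.1],0,0.1],[[-5.4,6.9,0.2],0,0.1],[[-4.3,7.7,0.3],0,0.1],[[-3.0,8.3,0.4],0,0.1],[[-1.6,8.6,0.4],0,0.1],[[-0.2,8.8,0.5],0,0.1],[[1.2,8.7,0.5],0,0.1]
```

Progress is 15.5 rad and there is no stop yet.

Request:
step_arm(
  commands=[
    [[-8.2, 3.7, -0.1], 0, 0.1],
    [[-8, 3.6, -0.1], 0, 0.1],
    [[-7.3, 4.9, 0], 0, 0.1],
    [[-6.5, 6, 0.1], 0, 0.1],
    [[-5.4, 6.9, 0.2], 0, 0.1],
    [[-4.3, 7.7, 0.3], 0, 0.1],
    [[-3, 8.3, 0.4], 0, 0.1],
    [[-1.6, 8.6, 0.4], 0, 0.1],
    [[-0.2, 8.8, 0.5], 0, 0.1],
    [[1.2, 8.7, 0.5], 0, 0.1],
  ],
)

```text
clock: 32.4
eef_pos: [470.2, 305.6, 273.0]
tcp_rot: [3.108, -0.048, 2.063]
contact_force: [-2.0, -2.9, 12.9]
opening: 0.206
```

Run:
```python
from h import *
crank(10,da=0.16,z=118)
```

```text
ang -0.975 r 54.9 z 118.3 tilt [0.007 0.058] open 0.206 F [-2.  -2.9 12.9] yaw 2.063 t 32.4
[[1.5,8.6,0.4],0,0.1],[[3.0,8.3,0.4],0,0.1],[[4.2,7.7,0.5],0,0.1],[[5.4,6.9,0.5],0,0.1],[[6.4,6.0,0.5],0,0.1],[[7.3,4.9,0.5],0,0.1],[[8.0,3.6,0.5],0,0.1],[[8.5,2.3,0.5],0,0.1],[[8.7,0.9,0.5],0,0.1],[[8.8,-0.5,0.4],0,0.1]
```

Request:
step_arm(
  commands=[
    [[1.5, 8.6, -0.3], 0, 0.1],
    [[3, 8.3, 0], 0, 0.1],
    [[4.2, 7.7, 0.5], 0, 0.1],
    [[5.4, 6.9, 0.5], 0, 0.1],
    [[6.4, 6, 0.5], 0, 0.1],
    [[7.3, 4.9, 0.5], 0, 0.1],
  ],
)

```text
clock: 33.15
eef_pos: [494.2, 345.0, 273.3]
tcp_rot: [3.12, -0.042, 2.063]
contact_force: [3.9, -3.7, 5.4]
opening: 0.204
```

Run:
```python
from h import *
crank(10,da=0.16,z=118)
```

```text
ang -0.144 r 54.1 z 118.4 tilt [-0.001  0.047] open 0.204 F [ 3.9 -3.7  5.4] yaw 2.063 t 33.15
[[6.9,5.4,0.4],0,0.1],[[8.1,3.4,0.5],0,0.1],[[8.5,2.0,0.4],0,0.1],[[8.8,0.7,0.4],0,0.1],[[8.8,-0.7,0.4],0,0.1],[[8.5,-2.1,0.4],0,0.1],[[8.1,-3.5,0.3],0,0.1],[[7.4,-4.7,0.3],0,0.1],[[6.6,-5.8,0.2],0,0.1],[[5.6,-6.8,0.1],0,0.1]
```

Request:
step_arm(
  commands=[
    [[6.9, 5.4, 0.4], 0, 0.1],
    [[8.1, 3.4, 0.5], 0, 0.1],
    [[8.5, 2, 0.4], 0, 0.1],
    [[8.8, 0.7, 0.4], 0, 0.1],
    [[8.8, -0.7, 0.4], 0, 0.1],
    [[8.5, -2.1, 0.4], 0, 0.1],
    [[8.1, -3.5, 0.3], 0, 0.1],
    [[7.4, -4.7, 0.3], 0, 0.1],
  ],
)

```text
clock: 34.15
eef_pos: [480.1, 384.9, 273.0]
tcp_rot: [3.107, 0.001, 2.073]
contact_force: [31.4, -10.5, -7.5]
opening: 0.196
```

Run:
```python
from h import *
crank(10,da=0.16,z=118)
```

```text
ang 0.553 r 52.2 z 118.1 tilt [0.031 0.016] open 0.196 F [ 31.4 -10.5  -7.5] yaw 2.073 t 34.15
[[8.9,1.7,0.1],0,0.1],[[8.4,-2.5,-0.1],0,0.1],[[7.9,-3.8,-0.1],0,0.1],[[7.2,-5.0,-0.2],0,0.1],[[6.3,-6.1,-0.2],0,0.1],[[5.2,-7.0,-0.2],0,0.1],[[4.1,-7.8,-0.3],0,0.1],[[2.8,-8.3,-0.3],0,0.1],[[1.4,-8.7,-0.3],0,0.1],[[0.0,-8.8,-0.3],0,0.1]
```

Force against the motion is 25 N and the angle stalled, so this is the stop at about 2.9 turns. I'll press once more to confirm, then let the load go.

Request:
step_arm(
  commands=[
    [[4, -2.5, 0], 0, 0.1],
    [[2, -1, 0], 0, 0.1],
    [[2, -1, 0], 0, 0.1],
  ],
)

```text
clock: 34.52
eef_pos: [478.7, 385.5, 272.7]
tcp_rot: [3.099, 0.01, 2.074]
contact_force: [9.3, -3.8, 2.7]
opening: 0.198
```

Run:
```python
from h import *
crank(4,da=0.16,z=118);cv2.imwrite('pics/w5.png',grab_frame('wrist'));cv2.imwrite('pics/top3.png',cv2.resize(grab_frame('top')[240:330,160:280],None,fx=5,fy=5))
```

```text
ang 0.548 r 52.5 z 117.8 tilt [0.042 0.012] open 0.198 F [ 9.3 -3.8  2.7] yaw 2.074 t 34.525
[[8.8,1.4,-0.1],0,0.1],[[8.4,-2.5,-0.2],0,0.1],[[7.9,-3.8,-0.3],0,0.1],[[7.2,-5.0,-0.3],0,0.1]
```

View pics/w5.png

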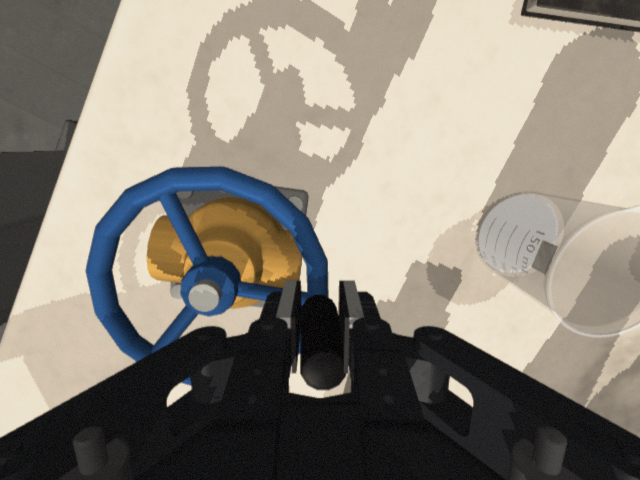

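The wrist view shows the handle still gripped at (320,335), and the angle did not change on a further push, so the stop is confirmed. Next I'll take the actual wheel angle from the picture and plan the back-off.

Run:
```python
from h import *
m=camera_model('wrist')
hub=onz(m,[[204,294]],93)[0];ht=onz(m,[[320,369]],139)[0]
print(hub,ht,np.arctan2(*(ht-hub)[[1,0]]),np.hypot(*(ht-hub)[:2]))
crank(12,da=-0.13,z=118)
```

```text
[440.35505956 362.45680324  93.        ] [489.31005947 380.36500505 139.        ] 0.35068896183345033 52.12768659091636
ang 0.549 r 52.5 z 117.9 tilt [0.043 0.012] open 0.197 F [10.8 -3.6  1.7] yaw 2.074 t 34.625
[[-7.0,2.3,0.2],0,0.1],[[-7.1,-1.1,0.0],0,0.1],[[-6.9,-2.0,-0.0],0,0.1],[[-6.6,-2.8,-0.1],0,0.1],[[-6.1,-3.7,-0.1],0,0.1],[[-5.6,-4.4,-0.1],0,0.1],[[-5.0,-5.1,-0.2],0,0.1],[[-4.3,-5.7,-0.2],0,0.1],[[-3.5,-6.2,-0.2],0,0.1],[[-2.7,-6.6,-0.3],0,0.1],[[-1.8,-6.9,-0.3],0,0.1],[[-0.9,-7.1,-0.3],0,0.1]
```

Request:
step_arm(
  commands=[
    [[-7, 2.3, 0.2], 0, 0.1],
    [[-7.1, -1.1, 0], 0, 0.1],
    [[-6.9, -2, 0], 0, 0.1],
    [[-6.6, -2.8, -0.1], 0, 0.1],
    [[-6.1, -3.7, -0.1], 0, 0.1],
    [[-5.6, -4.4, -0.1], 0, 0.1],
    [[-5, -5.1, -0.2], 0, 0.1],
    [[-4.3, -5.7, -0.2], 0, 0.1],
    [[-3.5, -6.2, -0.2], 0, 0.1],
    [[-2.7, -6.6, -0.3], 0, 0.1],
    [[-1.8, -6.9, -0.3], 0, 0.1],
    [[0, 0, 0], 0, 0.1],
  ],
)

```text
clock: 36.12
eef_pos: [455.3, 316.2, 272.8]
tcp_rot: [3.129, -0.014, 2.064]
contact_force: [-0.0, 0.1, 5.1]
opening: 0.195
```

Run:
```python
from h import *
crank(3,da=-0.13,z=118)
```

```text
ang -1.212 r 43.8 z 117.9 tilt [0.004 0.018] open 0.195 F [-0.   0.1  5.1] yaw 2.064 t 36.125
[[-9.7,-8.5,-0.3],0,0.1],[[2.3,-6.8,-0.1],0,0.1],[[3.2,-6.4,-0.1],0,0.1]
```

Request:
step_arm(
  commands=[
    [[0, 0, 0], 0, 0.4],
    [[0, 0, 0], 0, 0.4],
    [[0, 0, 0], 0, 0.4],
    [[0, 0, -30], 0, 0.4],
    [[0, 0, -40], 0, 0.4],
    [[0, 0, -40], 0, 0.4],
    [[-40, 0, -20], 0, 0.4],
    [[-40, 0, -20], 0, 0.4],
    [[0, 0, 0], 0, 0.4],
    [[0, 0, 0], 0, 0.4],
  ],
)

```text
clock: 37.38
eef_pos: [492.4, 239.3, 422.5]
tcp_rot: [3.14, -0.012, 2.064]
contact_force: [-0.5, 0.1, 0.1]
opening: 0.399
```

Run:
```python
from h import *
m=camera_model('wrist');f=grab_frame('wrist');cv2.imwrite('pics/w6.png',f);import json
json.dump({k:np.array(v).tolist() for k,v in m.items()},open('m6.json','w'))
f=grab_frame('top');cv2.imwrite('pics/top4.png',f);mt=camera_model('top')
lid(mt,f,(661,60),88);lid(mt,f,(661,-110),88)
s=sense();print(s['eef_pos'],s['tcp_rot'],s['clock'])
```

```text
lid [6.613e+02 4.000e-01] [85. 63.] long deg 85.1
lid [674.6 116.1] [86. 63.] long deg 85.5
lid [ 652.4 -116.3] [84. 63.] long deg 87.2
lid [6.613e+02 4.000e-01] [85. 63.] long deg 85.1
[492.28850267 239.74159024 422.39192071] [ 3.14070099 -0.01217721  2.06504996] 37.475
```

View pics/w6.png

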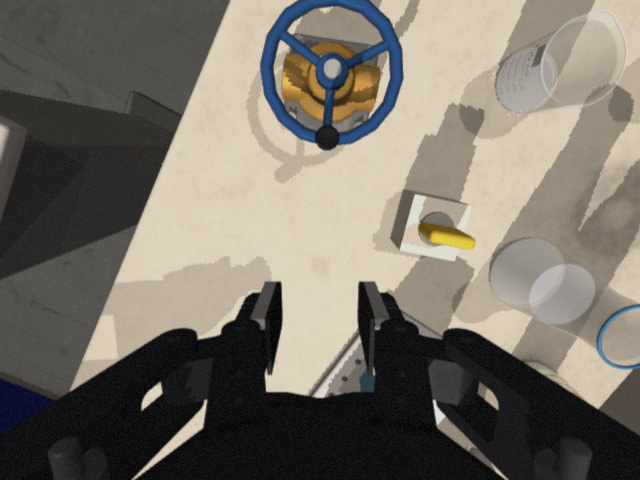

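The wrist view shows the handle at (327,138) and the hub at (332,69). The key stand's top face is centred near (436,226) and the yellow bow runs (420,228) to (473,242). All three boxes are in place.

Run:
```python
from h import *
import json
m=json.load(open('m6.json'))
hub=onz(m,[[332,69]],93)[0];ht=onz(m,[[327,138]],139)[0]
d=(ht-hub)[:2];print(hub.round(1),ht.round(1),np.hypot(*d),np.arctan2(d[1],d[0]))
S=onz(m,[[413,193],[470,206],[456,260],[402,248]],50)[:,:2];print('stand',S.round(),S.mean(0))
f=cv2.imread('pics/w6.png');h=cv2.cvtColor(f,cv2.COLOR_BGR2HSV)
k=((h[...,0]>20)&(h[...,0]<36)&(h[...,1]>150)&(h[...,2]>60)).astype('uint8');k[:,:400]=0;k[:180]=0;k[270:]=0
ys,xs=np.nonzero(k);print(len(xs),xs.min(),xs.max(),ys.min(),ys.max())
r=cv2.minAreaRect(np.c_[xs,ys].astype('float32'));print(r)
b=k.astype(bool)&(h[...,2]>190);ys,xs=np.nonzero(b);r=cv2.minAreaRect(np.c_[xs,ys].astype('float32'))
bp=cv2.boxPoints(r);print('bright',len(xs),r,bp);print(onz(m,bp,100)[:,:2].round(1),onz(m,[r[0]],100).round(1))
cv2.imwrite('pics/key.png',cv2.resize(f[180:275,385:490],None,fx=6,fy=6))
```

```text
[441.3 358.6  93. ] [462.8 308.4 139. ] 54.545201704229385 -1.1649928869053316
stand [[564. 306.]
 [621. 323.]
 [641. 268.]
 [584. 253.]] [602.49977562 287.56600284]
856 419 474 222 248
((446.2884826660156, 235.5576934814453), (57.26590347290039, 17.454334259033203), 11.309932708740234)
bright 422 ((452.09979248046875, 240.48074340820312), (43.96366882324219, 9.895602226257324), 10.885527610778809) [[429.5791  241.1883 ]
 [431.44788 231.47076]
 [474.62048 239.7732 ]
 [472.7517  249.49072]]
[[584.4 276.2]
 [581.  284.4]
 [618.6 296.1]
 [622.3 287.9]] [[601.5 286.2 100. ]]
```

View pics/key.png

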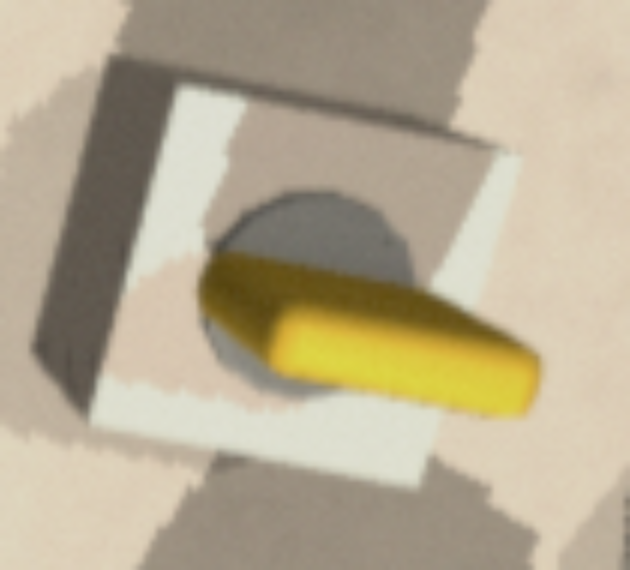

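Run:
```python
import cv2,numpy as np
a=cv2.imread('pics/top4.png')[265:312,425:475];b=cv2.imread('pics/scene0.png')[365:445,345:425]
cv2.imwrite('pics/sw.png',np.hstack([cv2.resize(a,(400,376),interpolation=cv2.INTER_CUBIC),cv2.resize(b,(376,376),interpolation=cv2.INTER_CUBIC)]))
```

```text
(no output)
```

View pics/sw.png

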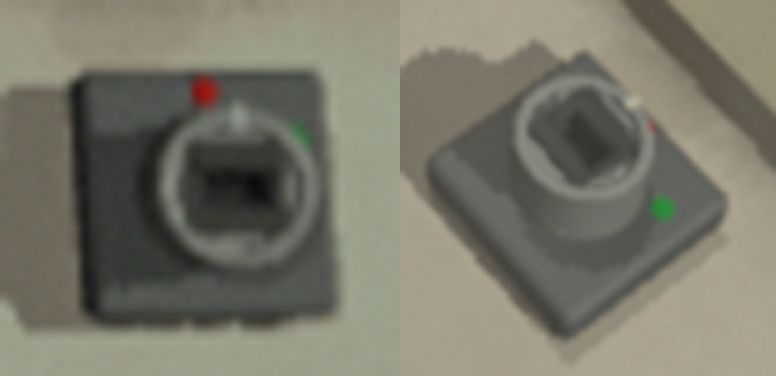

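The switch slot's long side runs along the image horizontal, which is world y, and the white pointer sits near the red dot. Now flask and beaker clearances, and the key approach.

Run:
```python
from h import *
m=camera_model('top')
print('flask base/rim',onz(m,[[243,189]],0)[0].round(),onz(m,[[235,173]],152)[0].round(),'beaker',onz(m,[[187,230]],0)[0].round(),onz(m,[[180,225]],85)[0].round())
mw=camera_model('wrist');print('wrist flask rim',onz(mw,[[628,337]],152).round(),'beaker base',onz(mw,[[527,80]],0).round())
t=np.array([[452,287],[451,287]]);print('slot',onz(m,np.array([[425+240/8,265+188/8]]),54).round(), 'base',onz(m,np.array([[425+203/8,265+195/8]]),22).round(),'red',onz(m,np.array([[425+205/8,265+92/8]]),22).round())
print(sense()['qpos'].round(2))
plan(600,287,330,197)
```

```text
flask base/rim [744. 294.   0.] [745. 292. 152.] beaker [616. 465.   0.] [614. 461.  85.]
wrist flask rim [[741. 289. 152.]] beaker base [[621. 466.   0.]]
slot [[ 420. -329.   54.]] base [[ 420. -325.   22.]] red [[ 458. -329.   22.]]
[ 0.45  0.22  1.78  0.01  1.15 -0.05]
9 rows from [492.3 239.7 422.4] 118.3
[[-1.1,13.0,10.3],-0.153]
[[-3.0,12.7,10.3],-0.153]
[[-4.9,12.1,10.3],-0.153]
[[-6.7,11.2,10.3],-0.153]
[[-8.3,10.1,10.3],-0.153]
[[-9.8,8.7,10.3],-0.153]
[[-11.0,7.1,10.3],-0.153]
[[-11.9,5.4,10.3],-0.153]
[[-12.6,3.5,10.3],-0.153]
```

Request:
step_arm(
  commands=[
    [[-1, 13, 8], -0.153, 0.5],
    [[-3, 13, 8], -0.153, 0.5],
    [[-5, 12, 8], -0.153, 0.5],
    [[-7, 11, 8], -0.153, 0.5],
    [[-8, 10, 8], -0.153, 0.5],
    [[-10, 9, 8], -0.153, 0.5],
    [[-11, 7, 8], -0.153, 0.5],
    [[-12, 5, 8], -0.153, 0.5],
    [[-13, 3, 8], -0.153, 0.5],
    [[0, 0, 0], 0, 0.5],
    [[0, 0, 0], 0, 0.5],
  ],
)

```text
clock: 38.85
eef_pos: [594.5, 300.4, 337.3]
tcp_rot: [3.129, -0.018, -2.788]
contact_force: [-1.3, -0.6, -0.8]
opening: 0.505
```

Run:
```python
from h import *
m=camera_model('wrist');f=grab_frame('wrist');cv2.imwrite('pics/w7.png',f)
h=cv2.cvtColor(f,cv2.COLOR_BGR2HSV)
k=((h[...,0]>20)&(h[...,0]<36)&(h[...,1]>150)&(h[...,2]>190)).astype('uint8')
cs,_=cv2.findContours(k,cv2.RETR_EXTERNAL,cv2.CHAIN_APPROX_NONE);c=max(cs,key=cv2.contourArea)
r=cv2.minAreaRect(c.astype('float32'));bp=cv2.boxPoints(r);B=onz(m,bp,100)[:,:2]
print(r,B.round(1),B.mean(0).round(1));e=B[1]-B[0];e2=B[2]-B[1];L=e if np.hypot(*e)>np.hypot(*e2) else e2
print('long deg',np.degrees(np.arctan2(L[1],L[0])));gp();plan(602,287,330,197)
```

```text
((290.5982360839844, 262.9548034667969), (14.411856651306152, 58.22777557373047), 1.847610354423523) [[621.9 286.9]
 [584.8 275.6]
 [582.  284. ]
 [619.1 295.8]] [602.  285.6]
long deg -163.02934054048163
grasp [591.3 301.1 182.4] r 161.9 ang -0.372 tilt xy [-0.021  0.005]
1 rows from [594.5 300.3 337.4] -159.7
[[-2.4,-15.0,7.4],0.057]
```

View pics/w7.png

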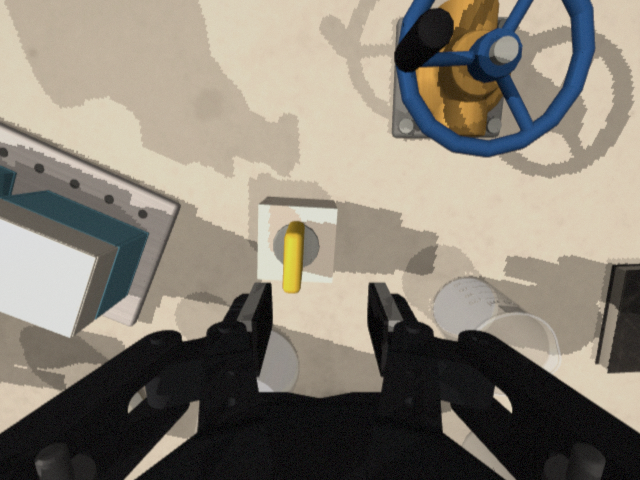

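The wrist view shows the key bow at (293,258) on its stand, consistent with the last fix. The flask and beaker stand clear of the fingers.

```bash
cat >> h.py <<'E'
def gplan(x,y,z,yawdeg=None,n=3):
    """tool-frame shift of the grasp point to a target (turn about tool z moves it not)"""
    s=sense();R=Ro.from_euler('xyz',s['tcp_rot']).as_matrix();g=np.array(s['eef_pos'])+155*R[:,2]
    dy=0 if yawdeg is None else (np.radians(yawdeg)-s['tcp_rot'][2]+np.pi/2)%np.pi-np.pi/2
    print('g',g.round(1),'yaw',np.degrees(s['tcp_rot'][2]).round(1),'tilt',R[:2,2].round(3),'shift tool',(R.T@(np.array([x,y,z])-g)).round(1),'turn',round(-dy,3),'F',np.round(s['contact_force'],1),'M',np.round(s['wrist_torque'],2),'op',round(s['opening'],3),'t',s['clock'],'q6',round(s['qpos'][5],2))
E
python3 - <<'E'
from h import *
gplan(602,286.5,150,17)
E
```

```text
g [591.3 301.1 182.4] yaw -159.7 tilt [-0.021  0.005] shift tool [ -5.5 -17.8  32.1] turn 0.057 F [0.3 0.1 0.8] M [ 0.02 -0.01 -0.02] op 0.501 t 38.9 q6 -1.47
```

Request:
step_arm(
  commands=[
    [[-3, -9, 15], 0.057, 0.5],
    [[-3, -9, 17], 0, 0.5],
    [[0, 0, 0], 0, 0.5],
    [[0, 0, 0], 0, 0.5],
  ],
)

```text
clock: 39.4
eef_pos: [604.6, 285.0, 305.4]
tcp_rot: [3.13, -0.017, -2.849]
contact_force: [0.6, -0.1, -0.8]
opening: 0.502
```

Run:
```python
from h import *
gplan(602,286.5,83,17)
```

```text
g [601.5 285.9 150.5] yaw -163.2 tilt [-0.02   0.006] shift tool [-1.8 -0.4 67.4] turn -0.004 F [ 0.6 -0.1 -0.8] M [-0.01 -0.05 -0.  ] op 0.502 t 39.4 q6 -1.44
```

Request:
step_arm(
  commands=[
    [[-1, 0, 34], 0, 0.5],
    [[-1, 0, 33], 0, 0.5],
    [[0, 0, 0], 0, 0.5],
    [[0, 0, 0], 0, 0.05],
    [[0, 0, 0], 0, 0.05],
    [[0, 0, 0], 0, 0.05],
    [[0, 0, 0], 0, 0.05],
  ],
  force=50,
)

```text
clock: 40.28
eef_pos: [607.1, 287.3, 244.3]
tcp_rot: [3.129, -0.008, -2.848]
contact_force: [0.0, -0.3, -0.8]
opening: 0.129
```

Run:
```python
from h import *
gplan(602,286.5,83,17)
```

```text
g [605.3 288.7  89.3] yaw -163.2 tilt [-0.012  0.009] shift tool [ 3.7 -1.3  6.3] turn -0.003 F [ 0.  -0.3 -0.8] M [-0.23  0.09  0.  ] op 0.129 t 40.275 q6 -1.44
```

Request:
step_arm(
  commands=[
    [[0, 0, -20], 0, 0.05],
    [[0, 0, -30], 0, 0.05],
    [[0, 0, -40], 0, 0.05],
    [[0, 0, -50], 0, 0.05],
    [[0, 0, 0], 0, 0.05],
  ],
)

```text
clock: 40.9
eef_pos: [609.1, 286.5, 395.5]
tcp_rot: [3.127, -0.003, -2.848]
contact_force: [-0.1, 0.6, -1.7]
opening: 0.129
```

Run:
```python
from h import *
gplan(602,286.5,83,17);print(sense()['eef_pos'])
plan(420,-250,390,90)
```

```text
g [608.  288.5 240.5] yaw -163.2 tilt [-0.007  0.013] shift tool [  5.9  -2.4 157.5] turn -0.003 F [-0.1  0.6 -1.7] M [ 0.07  0.04 -0.04] op 0.129 t 40.9 q6 -1.44
[609.07456782 286.49736416 395.46884892]
11 rows from [609.1 286.5 395.5] -163.2
[[30.6,-41.7,0.5],-0.116]
[[35.2,-37.9,0.5],-0.116]
[[39.4,-33.6,0.5],-0.116]
[[43.0,-28.8,0.5],-0.116]
[[46.0,-23.6,0.5],-0.116]
[[48.4,-18.1,0.5],-0.116]
[[50.2,-12.4,0.5],-0.116]
[[51.3,-6.5,0.5],-0.116]
[[51.7,-0.5,0.5],-0.116]
[[51.4,5.5,0.5],-0.116]
[[50.4,11.4,0.5],-0.116]
```

Run:
```python
from h import *
s=sense();y=s['tcp_rot'][2]+2*np.pi;p=np.array(s['eef_pos']);n=14;d=(np.array([420,-385,390])-p)/n;dy=(np.pi/2-y)/n
for i in range(n):
    a=y+dy*i;print('[[%.0f,%.0f,%.0f],%.3f,0.05],'%(d[0]*np.cos(a)+d[1]*np.sin(a),d[0]*np.sin(a)-d[1]*np.cos(a),0,-dy),end='')
```

```text
[[27,-42,0],0.133,0.05],[[21,-45,0],0.133,0.05],[[15,-48,0],0.133,0.05],[[8,-49,0],0.133,0.05],[[2,-50,0],0.133,0.05],[[-5,-50,0],0.133,0.05],[[-11,-49,0],0.133,0.05],[[-18,-47,0],0.133,0.05],[[-24,-44,0],0.133,0.05],[[-29,-40,0],0.133,0.05],[[-34,-36,0],0.133,0.05],[[-39,-31,0],0.133,0.05],[[-43,-26,0],0.133,0.05],[[-46,-20,0],0.133,0.05],
```

Request:
step_arm(
  commands=[
    [[27, -42, 0], 0.133, 0.05],
    [[21, -45, 0], 0.133, 0.05],
    [[15, -48, 0], 0.133, 0.05],
    [[8, -49, 0], 0.133, 0.05],
    [[2, -50, 0], 0.133, 0.05],
    [[-5, -50, 0], 0.133, 0.05],
    [[-11, -49, 0], 0.133, 0.05],
    [[-18, -47, 0], 0.133, 0.05],
    [[-24, -44, 0], 0.133, 0.05],
    [[-29, -40, 0], 0.133, 0.05],
    [[-34, -36, 0], 0.133, 0.05],
    [[-39, -31, 0], 0.133, 0.05],
    [[-43, -26, 0], 0.133, 0.05],
    [[-46, -20, 0], 0.133, 0.05],
    [[0, 0, 0], 0, 0.05],
    [[0, 0, 0], 0, 0.05],
  ],
)

```text
clock: 42.9
eef_pos: [392.0, -399.9, 393.1]
tcp_rot: [3.138, -0.015, 1.513]
contact_force: [-0.6, 0.6, -0.9]
opening: 0.132
```

Run:
```python
from h import *
import json
gplan(420,-329,240,90)
m=camera_model('wrist');f=grab_frame('wrist');cv2.imwrite('pics/w8.png',f);json.dump({k:np.array(v).tolist() for k,v in m.items()},open('m8.json','w'))
```

```text
g [ 392.7 -397.6  238.1] yaw 86.7 tilt [0.004 0.015] shift tool [70.1 23.3 -0.8] turn -0.058 F [-0.6  0.6 -0.9] M [ 0.08 -0.    0.04] op 0.132 t 42.9 q6 -0.75
```

View pics/w8.png

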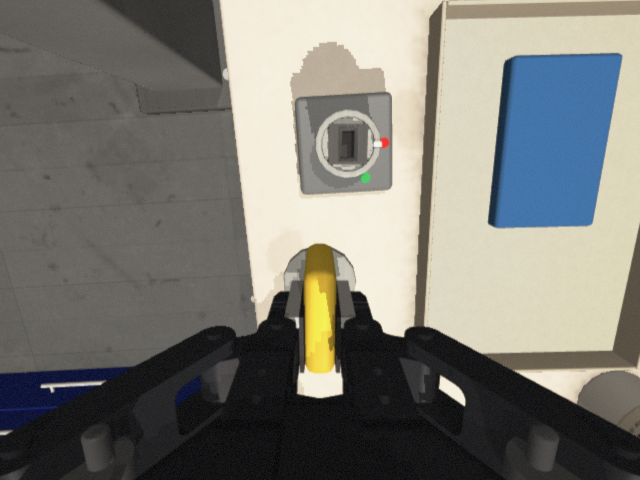

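Run:
```python
import cv2,numpy as np
f=cv2.imread('pics/w8.png')
a=cv2.resize(f[95:195,295:395],(400,400),interpolation=cv2.INTER_CUBIC);b=cv2.resize(f[235:335,270:370],(400,400),interpolation=cv2.INTER_CUBIC)
cv2.imwrite('pics/z8.png',np.clip(np.hstack([a,b])*1.5,0,255).astype('uint8'))
```

```text
(no output)
```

View pics/z8.png

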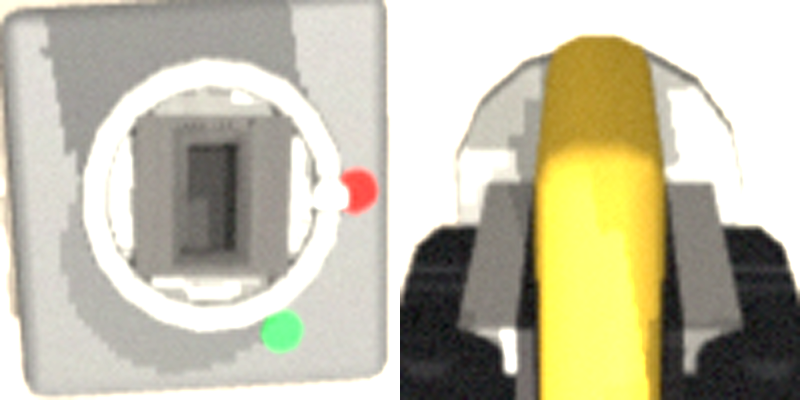

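The zoom shows the slot cylinder centred at pixel (348,143.5), its long side along the image vertical. The key collar is centred at about (320,281.5).

Run:
```python
from h import *
import json
m=json.load(open('m8.json'))
A=lambda p:[295+p[0]/4,95+p[1]/4]
B=lambda p:[270+(p[0]-400)/4,235+p[1]/4]
sl=onz(m,[A((212.5,194))],56)[0];print('slot',sl)
w=onz(m,[A((82,194)),A((343,194)),A((212,58)),A((212,330))],56);print('dia',np.linalg.norm(w[0]-w[1]),np.linalg.norm(w[2]-w[3]))
for q in [((173,125),(175,262)),((250,125),(250,262)),((188,143),(184,250)),((238,143),(235,250)),((135,115),(135,275)),((293,115),(293,275))]:
    e=onz(m,[A(q[0]),A(q[1])],48);d=(e[0]-e[1]);print('slot y deg',np.degrees(np.arctan2(d[1],d[0])).round(1))
pt=onz(m,[A((335,195))],56)[0]-sl;print('pointer deg',np.degrees(np.arctan2(pt[1],pt[0])))
for z in (200,205,210):
    k=onz(m,[B((599.5,186)),B((457,186)),B((742,186))],z);print(z,'key collar',k[0].round(1),'dia',np.linalg.norm(k[1]-k[2]).round(1))
e=onz(m,[B((596,50)),B((600,380))],230);gplan(sl[0],sl[1],0,90)
b=onz(m,[B((600,160)),B((600,385))],238+11);d=b[0]-b[1];print('bow deg',np.degrees(np.arctan2(d[1],d[0])))
```

```text
slot [ 423.58593008 -327.74748895   56.        ]
dia 56.24253778592925 56.45227127772879
slot y deg 88.3
slot y deg 88.2
slot y deg 85.4
slot y deg 86.4
slot y deg 87.0
slot y deg 88.7
pointer deg -3.784848196951271
200 key collar [ 394.5 -396.6  200. ] dia 36.0
205 key collar [ 394.6 -394.6  205. ] dia 34.9
210 key collar [ 394.6 -392.7  210. ] dia 33.8
g [ 392.8 -397.5  238.2] yaw 86.7 tilt [0.004 0.014] shift tool [ 68.   25.8 239.3] turn -0.058 F [ 0.6  0.8 -1.1] M [-0.03  0.02 -0.02] op 0.137 t 42.95 q6 -0.75
bow deg 86.67637984495678
```

Run:
```python
from h import *
gplan(421.8,-329.7,200,87.2)
```

```text
g [ 392.8 -397.5  238.2] yaw 86.7 tilt [0.004 0.014] shift tool [68.8 24.9 39.3] turn -0.009 F [ 0.6  0.8 -1.1] M [-0.03  0.02 -0.02] op 0.137 t 42.95 q6 -0.75
```

Request:
step_arm(
  commands=[
    [[23, 8, 10], -0.009, 0.05],
    [[23, 8, 10], 0, 0.05],
    [[22, 8, 10], 0, 0.05],
    [[0, 0, 9], 0, 0.05],
    [[0, 0, 0], 0, 0.05],
    [[0, 0, 0], 0, 0.05],
  ],
)

```text
clock: 43.7
eef_pos: [422.0, -326.3, 355.6]
tcp_rot: [3.136, -0.014, 1.533]
contact_force: [0.1, 0.4, 0.0]
opening: 0.131
```

Run:
```python
from h import *
gplan(421.8,-329.7,132,87.2)
```

```text
g [ 422.9 -324.2  200.6] yaw 87.8 tilt [0.006 0.014] shift tool [-6.5 -1.2 68.5] turn 0.011 F [0.1 0.4 0. ] M [-0.02 -0.   -0.03] op 0.131 t 43.7 q6 -0.64
```

Request:
step_arm(
  commands=[
    [[-6, -1, 20], 0.011, 0.05],
    [[0, 0, 25], 0, 0.05],
    [[0, 0, 20], 0, 0.05],
    [[0, 0, 0], 0, 0.05],
    [[0, 0, 0], 0, 0.05],
  ],
)

```text
clock: 44.32
eef_pos: [421.4, -334.9, 291.9]
tcp_rot: [3.132, -0.01, 1.519]
contact_force: [0.1, -0.3, -1.6]
opening: 0.137
```

Run:
```python
from h import *
gplan(421.8,-329.7,123,87.2);cv2.imwrite('pics/w9.png',grab_frame('wrist'))
```

```text
g [ 423.  -333.4  136.9] yaw 87.0 tilt [0.01 0.01] shift tool [ 3.5 -1.5 13.9] turn -0.003 F [ 0.1 -0.3 -1.6] M [-0.02  0.04  0.03] op 0.137 t 44.325 q6 -0.64
```

View pics/w9.png

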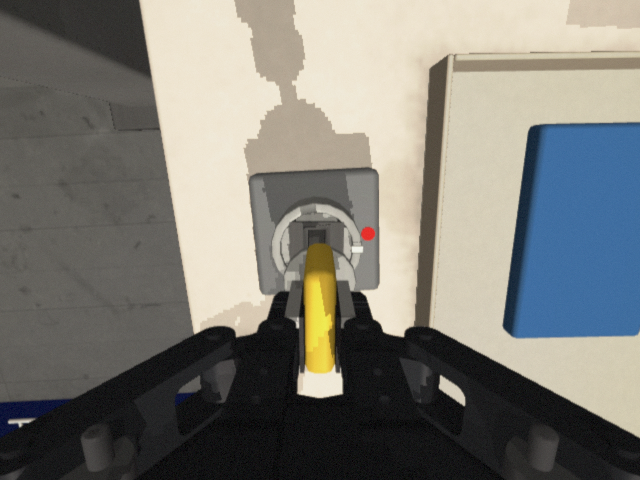

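Run:
```python
from h import *
m=camera_model('wrist')
f=cv2.imread('pics/w9.png')
print('slot',onz(m,[[317,249]],56)[0].round(1))
w=onz(m,[[272,249],[362,249],[317,205]],56);print((w[1]-w[0]).round(1),'from top edge',(w[2]-[0,29,0]).round(1))
X=np.array([425,-331.5,137-67.3+31]);print('collar proj',proj(m,[X]))
gplan(421.8,-329.7,123,87.2)
```

```text
slot [ 423.8 -327.8   56. ]
[56.  -3.1  0. ] from top edge [ 425.3 -329.2   56. ]
collar proj [[319.972911   281.00936805]]
g [ 422.9 -333.4  137. ] yaw 87.0 tilt [0.01 0.01] shift tool [ 3.5 -1.4 14. ] turn -0.003 F [-0.4 -0.6 -1.3] M [ 0.05  0.05 -0.  ] op 0.128 t 44.375 q6 -0.64
```

Request:
step_arm(
  commands=[
    [[2.8, -1.3, 4], 0, 0.05],
    [[0, 0, 4], 0, 0.05],
    [[0, 0, 4], 0, 0.05],
    [[0, 0, 0], 0, 0.05],
  ],
)

```text
clock: 44.88
eef_pos: [420.6, -332.0, 280.8]
tcp_rot: [3.13, -0.009, 1.519]
contact_force: [-0.6, -0.1, -1.2]
opening: 0.134
```

Run:
```python
from h import *
gplan(421.8,-330.5,93,87.2)
```

```text
g [ 422.5 -330.7  125.8] yaw 87.0 tilt [0.012 0.008] shift tool [-0.1 -1.1 32.8] turn -0.003 F [-0.6 -0.1 -1.2] M [ 0.02  0.01 -0.04] op 0.134 t 44.875 q6 -0.64
```

Request:
step_arm(
  commands=[
    [[0, -1, 3], 0, 0.05],
    [[0, -0.3, 4], 0, 0.05],
    [[0, 0, 4], 0, 0.05],
    [[0, 0, 4], 0, 0.05],
    [[0, 0, 0], 0, 0.05],
  ],
)

```text
clock: 45.5
eef_pos: [419.4, -331.8, 264.6]
tcp_rot: [3.13, -0.009, 1.519]
contact_force: [-0.2, -0.6, -0.4]
opening: 0.135
```

Run:
```python
from h import *
gplan(421.8,-330.5,93,87.2)
```

```text
g [ 421.3 -330.5  109.6] yaw 87.0 tilt [0.012 0.008] shift tool [-0.1  0.4 16.6] turn -0.003 F [-0.2 -0.6 -0.4] M [-0.05  0.01 -0.01] op 0.135 t 45.5 q6 -0.64
```

Request:
step_arm(
  commands=[
    [[0, 0, 4], 0, 0.05],
    [[0, 0, 4], 0, 0.05],
    [[0, 0, 4], 0, 0.05],
    [[0, 0, 4], 0, 0.05],
    [[0, 0, 2], 0, 0.05],
    [[0, 0, 0], 0, 0.05],
  ],
)

```text
clock: 46.25
eef_pos: [419.8, -331.7, 246.2]
tcp_rot: [3.13, -0.009, 1.519]
contact_force: [-2.6, 0.9, 3.1]
opening: 0.136
```

Run:
```python
from h import *
gplan(421.8,-330.5,93,87.2)
```

```text
g [ 421.7 -330.4   91.2] yaw 87.0 tilt [0.012 0.008] shift tool [-0.   0.2 -1.8] turn -0.003 F [-2.6  0.9  3.1] M [ 0.27  0.3  -0.02] op 0.136 t 46.25 q6 -0.64
```

Request:
step_arm(
  commands=[
    [[0, 0, 1], 0, 0.05],
    [[0, 0.2, 0.5], 0.1, 0.05],
    [[0, 0.2, 0.3], 0.1, 0.05],
    [[0, 0.2, 0.3], 0.1, 0.05],
    [[0, 0.2, 0.3], 0.1, 0.05],
    [[0, 0.2, 0.3], 0.1, 0.05],
    [[0, 0.2, 0.3], 0.1, 0.05],
  ],
)

```text
clock: 47.12
eef_pos: [419.5, -332.1, 246.1]
tcp_rot: [3.141, -0.012, 0.902]
contact_force: [-3.6, 2.0, 7.3]
opening: 0.133
```

Run:
```python
from h import *
gplan(423.8,-328.5,93,25)
```

```text
g [ 420.7 -330.7   91.1] yaw 51.7 tilt [0.008 0.009] shift tool [ 3.7  1.1 -1.8] turn 0.466 F [-3.6  2.   7.3] M [0.37 0.58 0.08] op 0.133 t 47.125 q6 -0.02
```

Request:
step_arm(
  commands=[
    [[0, 0, 0], 0.1, 0.05],
    [[0, 0, 0], 0.1, 0.05],
    [[0, 0, 0.3], 0.1, 0.05],
    [[0, 0, 0.3], 0.1, 0.05],
    [[0, 0, 0.3], 0.1, 0.05],
  ],
)

```text
clock: 47.75
eef_pos: [418.7, -331.0, 246.2]
tcp_rot: [-3.133, -0.009, 0.386]
contact_force: [-1.5, 2.2, 7.8]
opening: 0.131
```

Run:
```python
from h import *
gplan(423.8,-328.5,93,25)
```

```text
g [ 419.5 -329.2   91.2] yaw 22.1 tilt [0.005 0.012] shift tool [ 4.2  0.9 -1.7] turn -0.051 F [-1.5  2.2  7.8] M [0.36 0.31 0.05] op 0.131 t 47.75 q6 0.5
```

Turned 1.13 rad so far. I'll continue until it resists.

Request:
step_arm(
  commands=[
    [[0, 0, 0], 0.1, 0.05],
    [[0, 0, 0], 0.1, 0.05],
    [[0, 0, 0], 0.08, 0.05],
    [[0, 0, 0], 0.05, 0.05],
  ],
)

```text
clock: 48.25
eef_pos: [418.6, -329.9, 246.4]
tcp_rot: [-3.131, -0.003, 0.057]
contact_force: [1.0, 2.9, 1.2]
opening: 0.132
```

Run:
```python
from h import *
gplan(423.8,-328.5,93,25)
```

```text
g [ 418.9 -328.2   91.4] yaw 3.2 tilt [0.002 0.011] shift tool [ 4.9  0.5 -1.5] turn -0.38 F [1.  2.9 1.2] M [ 0.39 -0.32  2.5 ] op 0.132 t 48.25 q6 0.83
```

The moment about z rose to 2.5 N m, so it is against the stop. I'll release.

Request:
step_arm(
  commands=[
    [[0, 0, 0], -0.05, 0.05],
    [[0, 0, 0], 0, 0.05],
    [[0, 0, 0], 0, 0.5],
    [[0, 0, 0], 0, 0.5],
    [[0, 0, 0], 0, 0.5],
    [[0, 0, -15], 0, 0.5],
    [[0, 0, -25], 0, 0.5],
    [[0, 0, -40], 0, 0.5],
    [[0, 0, -50], 0, 0.5],
    [[-50, 0, -20], 0, 0.5],
    [[-50, 0, 0], 0, 0.5],
    [[-30, 0, 0], 0, 0.5],
    [[0, 0, 0], 0, 0.5],
  ],
)

```text
clock: 49.88
eef_pos: [286.0, -345.5, 408.8]
tcp_rot: [-3.139, -0.008, 0.106]
contact_force: [-0.1, -0.5, 0.3]
opening: 0.501
```

Run:
```python
from h import *
gplan(423.8,-328.5,93,25)
f=grab_frame('top');m=camera_model('top');lid(m,f,(661,60),88);lid(m,f,(661,-110),88)
w=grab_frame('wrist');g=grab_frame('scene')
def wheel(f):
    h=cv2.cvtColor(f,cv2.COLOR_BGR2HSV);k=np.zeros(h.shape[:2],bool);k[255:320,180:250]=h[255:320,180:250,2]<50
    n,l,st,ce=cv2.connectedComponentsWithStats(k.astype('uint8'));i=1+np.argmax(st[1:,4]);v=onz(m,[ce[i]],114)[0][:2]-[438,359];return ce[i],st[i],np.arctan2(v[1],v[0]),np.hypot(*v)
print('start',wheel(cv2.imread('pics/top0.png')));print('now',wheel(f))
a=cv2.resize(w,(400,300));b=cv2.resize(f[255:320,180:260],(400,325),interpolation=cv2.INTER_CUBIC)
c=cv2.resize(g[350:450,330:430],(400,400),interpolation=cv2.INTER_CUBIC)
d=cv2.resize(f[265:312,425:475],(400,376),interpolation=cv2.INTER_CUBIC)[:300]
o=np.zeros((600,800,3),'uint8');o[:300,:400]=a;o[:300,400:]=b[:300];o[300:,:400]=c[50:350];o[300:,400:]=d
cv2.imwrite('pics/fin.png',o)
```

```text
g [ 287.1 -344.9  253.8] yaw 6.1 tilt [0.007 0.004] shift tool [136.4  -1.4 161.9] turn -0.331 F [-0.1 -0.5  0.3] M [ 0.01 -0.   -0.06] op 0.501 t 49.875 q6 0.58
lid [6.612e+02 6.000e-01] [86. 63.] long deg 84.8
lid [674.5 116.2] [86. 63.] long deg 85.3
lid [ 652.4 -116.3] [84. 63.] long deg 87.2
lid [6.612e+02 6.000e-01] [86. 63.] long deg 84.8
start (array([196.42553191, 272.23404255]), array([192, 269,  10,   7,  47], dtype=int32), np.float64(0.8819750511041087), np.float64(54.60776428405303))
now (array([229.15686275, 276.35294118]), array([225, 273,   9,   8,  51], dtype=int32), np.float64(-1.1491810661927513), np.float64(53.57582274063608))
```

View pics/fin.png

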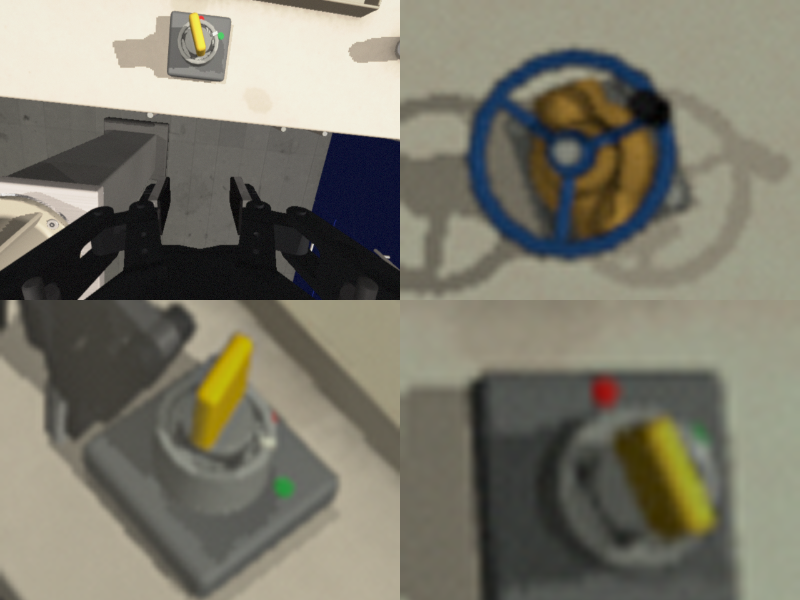

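The picture shows the key standing in the switch, bow at an angle, and the handwheel handle at about (650,105) in its panel. I need the rotor angle from the bow direction and the pointer, numerically.

Run:
```python
from h import *
c0=np.array([424,-328.5])
for n in ('scene','top','wrist'):
    m=camera_model(n);f=grab_frame(n)
    h=cv2.cvtColor(f,cv2.COLOR_BGR2HSV)
    c=proj(m,[[424,-328.5,56]])[0];print(n,'centre',c.round(1),'pointer pred red/green',[proj(m,[[424+28*np.cos(a),-328.5+28*np.sin(a),56]])[0].round(1).tolist() for a in (-.06,-1.11)])
    x,y=c.astype(int);R=60 if n=='scene' else 35
    y0,x0=max(y-R,0),max(x-R,0);k=np.zeros(h.shape[:2],bool);k[y0:y+R,x0:x+R]=1
    b=k&(h[...,0]>20)&(h[...,0]<36)&(h[...,1]>120)
    thr=h[...,2][b].max()*0.8;bt=b&(h[...,2]>thr)
    ys,xs=np.nonzero(bt);P=onz(m,np.c_[xs,ys],104)[:,:2];r=cv2.minAreaRect(P.astype('float32'));q=cv2.boxPoints(r)
    e=q[1]-q[0];e2=q[2]-q[1];L=e if np.hypot(*e)>np.hypot(*e2) else e2
    print(' bow bright',len(xs),P.mean(0).round(1),np.round(r[1],1),'long deg',(np.degrees(np.arctan2(L[1],L[0]))%180).round(1))
    # brightness profile round the ring (pointer bright)
    pr=[]
    for a in np.radians(np.arange(10,-100,-10)):
        u=proj(m,[[424+rr*np.cos(a),-328.5+rr*np.sin(a),56] for rr in (25,28,31)]).round().astype(int);pr.append(int(max(f[v,w].min() for w,v in u if 0<=v<480)))
    print(' ring min-channel 10..-90',pr)
    for nm,lo,hi in(('red',0,6),('green',50,75)):
        z=k&(h[...,0]>=lo)&(h[...,0]<=hi)&(h[...,1]>130);ys,xs=np.nonzero(z)
        if len(xs):
            v=onz(m,[[xs.mean(),ys.mean()]],22)[0][:2]-c0;print(' ',nm,len(xs),np.degrees(np.arctan2(v[1],v[0])).round())
print(sense()['clock'])
```

```text
scene centre [385.3 392.7] pointer pred red/green [[396.6, 385.7], [399.1, 398.8]]
 bow bright 179 [ 415.8 -334. ] [59.5 16.1] long deg 24.8
 ring min-channel 10..-90 [136, 135, 135, 137, 134, 120, 127, 149, 137, 129, 128]
  green 13 -61.0
top centre [455.  287.1] pointer pred red/green [[454.9, 277.4], [463.3, 282.7]]
 bow bright 42 [ 422.4 -326.9] [37.6  7.6] long deg 23.1
 ring min-channel 10..-90 [106, 95, 96, 84, 82, 96, 95, 136, 119, 115, 115]
  red 9 3.0
wrist centre [317.9  66.3] pointer pred red/green [[323.5, 30.0], [349.0, 53.8]]
 bow bright 723 [ 420.8 -329.4] [35.  10.3] long deg 20.5
 ring min-channel 10..-90 [83, 170, 185, 184, 186, 185, 187, 239, 189, 187, 187]
  red 6 -5.0
  green 12 -58.0
50.175
```

Run:
```python
from h import *
f=grab_frame('top');m=camera_model('top');lid(m,f,(661,60),88);lid(m,f,(661,-110),88)
print(sign_off())
```

```text
lid [661.2   0.7] [86. 63.] long deg 84.8
lid [674.5 116.2] [86. 63.] long deg 85.3
lid [ 652.4 -116.3] [84. 63.] long deg 87.2
lid [661.2   0.7] [86. 63.] long deg 84.8
the job is handed in; nothing more can be done
None
```

The job is handed in at about 50 s on the robot's clock, and my last checks agree with all the steps. The sign-off gave no verdict.

- **Boxes:** All three stand in a row on the deck. In the last top view their centres are within about 4 mm of its centreline and at about -116, 0 and +117 mm along it, against a limit of 132 mm. None had been knocked aside.
- **Handwheel:** I cranked it about 2.9 turns anticlockwise to its stop. There the push against the motion rose to about 25 N and the handle went no further. I then backed it off. My estimates of the stop angle disagree (0.35 from the picture, 0.55 from the gripper's position), so the back-off is 1.5 to 1.7 rad, within the ±20° allowed.
- **Key:** It went in to full depth; there was no force on the way and about 3 N at the bottom. I turned it clockwise until the moment reached 2.5 N m. All three cameras then show the pointer at about -60°, beside the green dot. The bow had turned about 63–66°, and the key is let go.
- **Flask and beaker:** I kept clear of both, but did not measure their positions again at the end.

On the first part of the crank the handle slipped in the pads and the tool tilted about 4°. I re-gripped and went on in smaller steps. The handle slipped again by about 1 cm in the pads during the back-off, so I took the final handle angle from the cameras.

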